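Reload the slide-cassette clamping bed of a blood-film scanner

ROBOT

A 7-joint arm with a two-finger parallel gripper is mounted at the origin on the work surface. World frame = base frame: x ahead of the robot, y to its left, z up, the work surface at z = 0. Lengths are in m, angles in rad, forces in N, time in s.
With the tool pointing down it reaches from about 0.4 to 0.85 m from the base axis. Payload 4.4 kg.
Tool frame: the origin (TCP) lies midway between the tips of the shut fingers; the grasp point (between the pads) lies 19 mm behind it; z points along the fingers, y is the direction in which the jaws open and shut (so a half turn about z gives the same grasp; the last joint's range is limited). The gripper opens to 94 mm and grips with 3 to 60 N. Pads are 16 mm wide; open, the fingers measure 119 mm over their backs; the gripper's body (75 mm by 177 mm) begins 78 mm behind the grasp point.
Start: joints at [-1.321, 0.628, 0.038, 1.517, -0.027, 0.996, -0.02], TCP at [0.202, 0.618, 0.172] pointing down, gripper open.
Joint ranges: [-3.06, 3.06], [-0.37, 2.12], [-1.25, 1.32], [0.18, 2.47], [-1.1, 4.24], [0.23, 1.98], [-2.94, 2.94]. Speed limits (rad/s): [2.57, 2.57, 3.14, 3.14, 3.14, 3.14, 3.14].

INTERFACE

Orientations are given as a unit quaternion [w, x, y, z].
In Python, from station import monitor, vision, workorder gives the robot as it stands. The module is installed in compiled form; this text tells all that it offers.
- The arm moves only by the tool play_rows, never from a script. Its argument "deltas" is a list of rows, each a list of 7 numbers: the shift along the tool's x, y, z in mm, then the turn, a rotation vector about the tool's x, y, z in rad, then the opening, from -1 (shut) to 1 (fully open), so that 0 is half open. In form: [[dx, dy, dz, wx, wy, wz, fingers], ...]. A call has 1 to 8 rows; each row shifts and turns the commanded pose from where the row before left it, along the tool's axes as they then stand; what a row does not reach is not made up. A row lasts 1/10 s, in which the tool goes at most 50 mm and 8.59 degrees, less where a joint would pass 70% of its speed; a pose out of reach is approached as far as the arm can. A call with a gripper value outside its range is refused whole. The fingers move at their own pace and stop on an object; "squeeze" is the grip in N (left out, the last holds). Time passes only in rows, so rows that do not move let the fingers close. It gives the time, the measured TCP pose, the force and the opening at its end, in the units of the state.
- monitor.sense(): the state, without advancing time (a new reading comes with each control period).
- vision.get_image(name): name is "scene" or "top" or "wrist"; returns the picture (480x640x3 uint8, blue, green, red); there is no depth.
- vision.camera_params(name): a dict with "intrinsics" (3x3 intrinsics, pixels), "xyz" and "rotation" of the camera in the world. Camera axes: x right, y down, z forward; pixel columns grow to the right and rows downward; lengths in m; the calibration is good to about 2 mm. The wrist camera is an equidistant fisheye: a pixel r from the principal point sees the ray r / f radians off the axis. A picture is of the moment at which its call begins: read the wrist's pose just before it. camera_params takes no time and is no camera call; for the wrist camera it gives the pose at the moment of the call.
- workorder.job_done(): hands the job in, once; it reports no verdict.
The state is a dict: "time": time; "joint_positions": joint angles; "qvel": joint speeds; "tau": joint torques, N m; "position": TCP position; "orientation": TCP orientation; "ft_force": force on the tool from outside, world axes, zero at the start; "torque": the same for the moment, N m; "width": opening from 0.0 (shut) to 1.0 (fully open).
Only numpy, scipy, OpenCV 4.12 (cv2) and the standard library are available. Lean on these libraries where they do the work, as an engineer would, in place of code of your own. Each camera call takes 0.05 s, during which the arm holds its last target.

TASK

Change the batch in the clamping bed: turn the clamp knob anticlockwise to free the press bar, draw the bar right back, then move the finished orange-labelled cassettes into the orange tray, flat on its floor, and lay every waiting teal-labelled cassette from the teal tray on the bed, side by side, each lying flat with one end towards the fence and the other towards the bar. With all of them on the bed, push the bar up so that it holds them all squarely against the fence, turn the knob clockwise until it is tight again, and let go. Leave the other things on the bench where they are.

Things in the scene. Friction and masses are not known exactly. Their poses are not given: they have to be found in the camera images.
- bed: clamping bed, fixed aluminium plate 250 (its x) x 290 (its y) x 12 mm, origin at the centre of its underside; cassettes lie on its top, z 12 mm. A blue fence 14 mm thick runs all along its far (+x) edge: inner face at x = 108 mm, top at z = 42 mm. The other sides have no walls. Its yaw varies
- bar (a joint): slide of the blue press bar (16 mm thick, 270 long, z 13 to 39 mm in the bed's frame; steel block 52 x 66 mm behind its middle, top at z 47), in m: 0 = face 90 mm from the fence, just touching cassettes set squarely against it; grows as it is drawn back towards the bed's -x, to 0.045 (stop); least -0.010. Free, it slides with 2 N when pulled by the knob or pushed; knob tight, it is held
- bar_face (a point): middle of the bar's clamping face (the face turned to the fence), 26 mm above the underside of the bed; its axes are the bed's
- knob (a joint): turn of the black clamp knob on the bar's block, rad: 0 = free (stop), 1.4 = fully tight (stop); clockwise from above tightens. It starts to bite at about 0.85; above 1.15 it counts as tight, below 0.25 as free. Needs under 0.25 N m; stays where it is left
- knob_grip (a point): point on the knob's axis at the height to grip, 42 mm behind the bar face, 77.5 mm above the bed's underside. A 52 mm disc carries a grip bar 56 mm long (this point's x), 16 mm thick (its y), from 22 mm below to 12 mm above this point. The point turns with the knob; at knob value 0 its axes are the bed's. It rides with the bar
- supply: fixed teal tray 240 (its x) x 172 (its y) x 14 mm, walls and floor 4 mm, origin at the centre of its underside; dividers as high as the rim make four compartments, centres x = +-59, y = +-42 mm; each may hold one waiting cassette along the tray's x. May change sides with the orange tray
- outtray: fixed orange tray of the same size without dividers, origin at the centre of its underside, walls 14 mm high, floor 4 mm thick: finished cassettes go flat inside it, in any direction
- fresh1: white plastic cassette block, 90 (its x) x 40 (its y) x 36 (its z) mm, 120 g give or take 20 %, origin at its centre, with a label of teal on top and a band of teal round it. Waiting cassette, at first in the teal tray; may be absent
- fresh2: white plastic cassette block, 90 (its x) x 40 (its y) x 36 (its z) mm, 120 g give or take 20 %, origin at its centre, with a label of teal on top and a band of teal round it. Waiting cassette, at first in the teal tray; may be absent
- fresh3: white plastic cassette block, 90 (its x) x 40 (its y) x 36 (its z) mm, 120 g give or take 20 %, origin at its centre, with a label of teal on top and a band of teal round it. Waiting cassette, at first in the teal tray; may be absent
- fresh4: white plastic cassette block, 90 (its x) x 40 (its y) x 36 (its z) mm, 120 g give or take 20 %, origin at its centre, with a label of teal on top and a band of teal round it. Waiting cassette, at first in the teal tray; may be absent
- done1: white plastic cassette block, 90 (its x) x 40 (its y) x 36 (its z) mm, 120 g give or take 20 %, origin at its centre, with a label of orange on top and a band of orange round it. Finished cassette, at first clamped on the bed with its long side across from fence to bar; may be absent
- done2: white plastic cassette block, 90 (its x) x 40 (its y) x 36 (its z) mm, 120 g give or take 20 %, origin at its centre, with a label of orange on top and a band of orange round it. Finished cassette, at first clamped on the bed with its long side across from fence to bar; may be absent
- oil: small amber dropper bottle with a black cap, diameter 32, 62 mm tall, origin at the centre of its underside; a bystander between the robot and the bed
- mouse: black computer mouse, 100 x 60 x 32 mm, origin at the centre of its underside; a bystander
Not all that is in view belongs to the job. Leave any blue or purple look-alike of the done1 alone. Leave any pink look-alike of the fresh4 alone.

How it is judged:
On the way, in this order (a step that is already met when the one before it is completed fails the run):
1. the clamp knob is turned to free (value of joint knob below 0.25 rad), for 0.1 s.
2. the bar is drawn back (value of joint bar above 0.03 m), for 0.2 s.
3. with the bar back, every finished cassette is in the orange tray and every waiting one lies on the bed between bar and fence (x of fresh1 in the frame of bed between 0.02 and 0.075 m and y of fresh1 in the frame of bed between -0.125 and 0.125 m and z of fresh1 in the frame of bed between 0.022 and 0.04 m and angle between the x axis of each of fresh1, fresh2, fresh3, fresh4 and the x axis of bed, either way round below 0.3 rad and x of fresh2 in the frame of bed between 0.02 and 0.075 m and y of fresh2 in the frame of bed between -0.125 and 0.125 m and z of fresh2 in the frame of bed between 0.022 and 0.04 m and x of fresh3 in the frame of bed between 0.02 and 0.075 m and y of fresh3 in the frame of bed between -0.125 and 0.125 m and z of fresh3 in the frame of bed between 0.022 and 0.04 m and x of fresh4 in the frame of bed between 0.02 and 0.075 m and y of fresh4 in the frame of bed between -0.125 and 0.125 m and z of fresh4 in the frame of bed between 0.022 and 0.04 m and x of done1 in the frame of outtray between -0.105 and 0.105 m and y of done1 in the frame of outtray between -0.072 and 0.072 m and z of each of done1, done2 in the frame of outtray below 0.03 m and x of done2 in the frame of outtray between -0.105 and 0.105 m and y of done2 in the frame of outtray between -0.072 and 0.072 m and value of joint bar above 0.02 m), for 0.2 s.
4. the bar is pushed up and holds all the new cassettes against the fence (x of fresh1 in the frame of bed between 0.056 and 0.07 m and y of fresh1 in the frame of bed between -0.125 and 0.125 m and z of fresh1 in the frame of bed between 0.022 and 0.04 m and angle between the x axis of each of fresh1, fresh2, fresh3, fresh4 and the x axis of bed, either way round below 0.1 rad and x of fresh2 in the frame of bed between 0.056 and 0.07 m and y of fresh2 in the frame of bed between -0.125 and 0.125 m and z of fresh2 in the frame of bed between 0.022 and 0.04 m and x of fresh3 in the frame of bed between 0.056 and 0.07 m and y of fresh3 in the frame of bed between -0.125 and 0.125 m and z of fresh3 in the frame of bed between 0.022 and 0.04 m and x of fresh4 in the frame of bed between 0.056 and 0.07 m and y of fresh4 in the frame of bed between -0.125 and 0.125 m and z of fresh4 in the frame of bed between 0.022 and 0.04 m and value of joint bar below 0.003 m), for 0.1 s.
5. the clamp knob is tight (value of joint knob above 1.15 rad), for 0.1 s.
At the end, for the whole second after the job is handed in: each teal cassette present lies on the bed, square to the fence within 0.1 rad, centre 38-52 mm from its face; bar within 3 mm of just touching (joint bar < 0.003), knob above 1.15; each orange cassette lies in the orange tray; all at rest (all of step 4 and x of done1 in the frame of outtray between -0.105 and 0.105 m and y of done1 in the frame of outtray between -0.072 and 0.072 m and z of each of done1, done2 in the frame of outtray below 0.03 m and x of done2 in the frame of outtray between -0.105 and 0.105 m and y of done2 in the frame of outtray between -0.072 and 0.072 m and linear speed of each of fresh1, fresh2, fresh3, fresh4, done1, done2 below 0.02 m/s and value of joint bar above -0.004 m and value of joint knob above 1.15 rad).
It fails at once if a bystander (oil bottle or mouse) is pushed more than 30 mm or knocked over (distance of any of oil, mouse from where it was at the start of the episode above 0.03 m or angle between oil's own z axis and vertical above 0.5 rad).
Of fresh1, fresh2, fresh3, fresh4 only 3 to 4 are there at a start; the rules pass over those that are not, and their reading is None.
Of done1, done2 only 1 to 2 are there at a start; the rules pass over those that are not, and their reading is None.
At some moment in a run one of fresh1, fresh2, fresh3, fresh4, done1, done2 may be knocked a few centimetres aside while the robot is not near it.
Once in a run the grip may slacken for a moment while it holds something.
It also fails if it takes over 210 s, if anything falls off the work surface, if the arm or the gripper's body presses on something with over 40 N, if the wrist force passes 120 N, or if a joint passes its speed limit or range.

## Working session

There is one attempt and no reset: what is moved stays moved. The work goes in short steps, Python scripts to look and compute and a tool call to move; the robot and the scene stay as the last step left them, time stands still between calls to the robot, and variables do not carry over. Pictures are saved under pics/ and viewed, and the job is handed in when it is done.

Besides the shell and the picture viewer there is one more tool, called as a command line: name --pt "numbers of a row" for each row, then --argument value for the rest. play_rows: Moves the arm, as the interface text tells. Its arguments: {"type":"object","properties":{"deltas":{"type":"array","items":{"type":"array","items":{"type":"number"}}},"squeeze":{"type":"number"}},"required":["deltas"]}

```bash
mkdir -p pics; cat > h.py <<'E'
import numpy as np, cv2
from station import monitor, vision, workorder
def snap(n,f):
    p=vision.camera_params(n); im=vision.get_image(n); cv2.imwrite('pics/'+f,im); return im,p
E
python3 - <<'E'
from h import *
print(monitor.sense())
for n in ['scene','top','wrist']:
    im,p=snap(n,n+'0.png'); print(n,p)
E
```

```text
{'time': 0.0, 'joint_positions': array([-1.32079076,  0.6293227 ,  0.03845619,  1.51834763, -0.02697683,
        0.99629366, -0.01998294]), 'qvel': array([0.0006562 , 0.00062281, 0.00015052, 0.0007866 , 0.00033423,
       0.00080397, 0.00111353]), 'tau': array([-8.85595409e-05, -5.49731934e+01,  1.14403624e+00, -1.86634666e+01,
       -5.21606393e-02,  2.37119570e-02,  1.55291209e-04]), 'position': array([0.20164426, 0.61717542, 0.17137615]), 'orientation': array([-1.20659370e-04,  1.57238166e-01,  9.87560277e-01, -9.18604896e-04]), 'ft_force': array([-0.34000054,  0.12647555, -0.95681403]), 'torque': array([ 0.00794357,  0.01773265, -0.00839503]), 'width': 1.0039252334991058}
scene {'intrinsics': array([[439.59429739,   0.        , 317.29896411],
       [  0.        , 439.59429739, 233.29766124],
       [  0.        ,   0.        ,   1.        ]]), 'xyz': array([ 1.19342494, -0.02695148,  0.7180868 ]), 'rotation': array([-0.30888134,  0.69109613,  0.59085411, -0.27905173])}
top {'intrinsics': array([[519.67801554,   0.        , 312.16473828],
       [  0.        , 519.67801554, 238.49891271],
       [  0.        ,   0.        ,   1.        ]]), 'xyz': array([0.38811423, 0.07525591, 1.38997275]), 'rotation': array([ 0.021183  , -0.70318878,  0.71016498, -0.02724926])}
wrist {'intrinsics': array([[371.64829954,   0.        , 316.02087801],
       [  0.        , 371.64829954, 243.73006066],
       [  0.        ,   0.        ,   1.        ]]), 'xyz': array([0.12738204, 0.64146491, 0.38428832]), 'rotation': array([0.10905815, 0.80220076, 0.58175928, 0.07833518])}
```

View pics/top0.png

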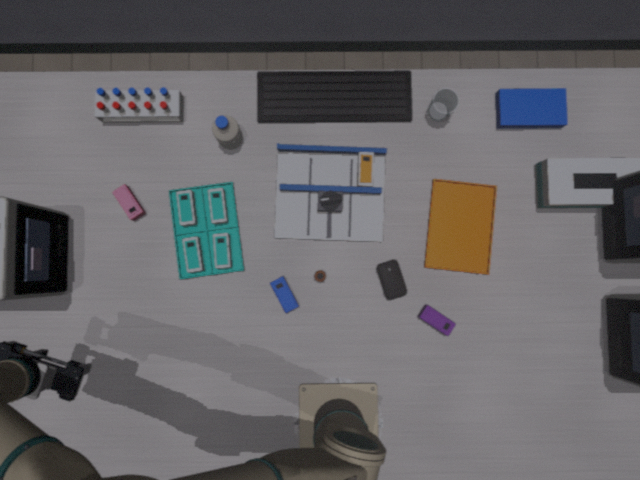

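View pics/scene0.png

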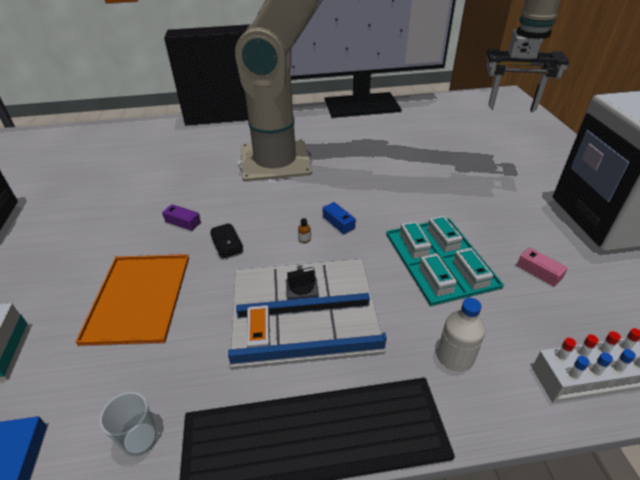

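View pics/wrist0.png

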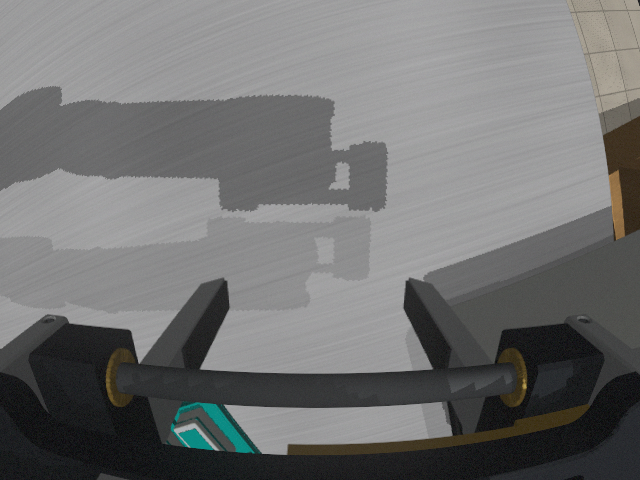

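The top view shows the bed around (330,195), with its fence at (332,149), bar at (330,188) and knob at (330,200). One orange cassette is at (367,170). The teal tray at (207,230) holds four cassettes and the orange tray at (460,227) is empty. The look-alikes are blue (285,295), purple (437,320) and pink (128,202). The oil bottle is at (320,276) and the mouse at (391,280). I'll enlarge these areas to measure.

```bash
cat >> h.py <<'E'
from scipy.spatial.transform import Rotation as R
def rot(q): return R.from_quat([q[1],q[2],q[3],q[0]])
def px2w(p,u,v,z):
    K=p['intrinsics']; d=rot(p['rotation']).apply([(u-K[0,2])/K[0,0],(v-K[1,2])/K[1,1],1.0])
    o=p['xyz']; return o+d*(z-o[2])/d[2]
def w2px(p,X):
    c=rot(p['rotation']).inv().apply(np.atleast_2d(X)-p['xyz']); K=p['intrinsics']
    return np.c_[K[0,0]*c[:,0]/c[:,2]+K[0,2],K[1,1]*c[:,1]/c[:,2]+K[1,2]]
def crop(im,x0,y0,x1,y1,f,name):
    cv2.imwrite('pics/'+name,cv2.resize(im[y0:y1,x0:x1],None,fx=f,fy=f,interpolation=cv2.INTER_CUBIC))
E
python3 - <<'E'
from h import *
im=cv2.imread('pics/top0.png')
crop(im,265,135,400,250,5.9,'c1.png'); crop(im,160,175,260,285,5.4,'c2.png'); crop(im,415,170,505,280,5.4,'c3.png')
E
```

```text
(no output)
```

View pics/c1.png

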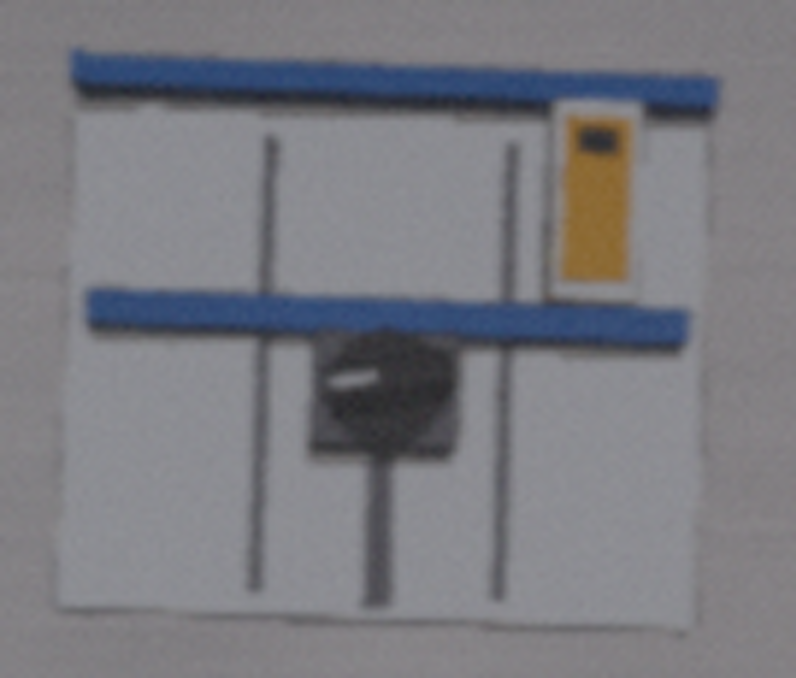

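View pics/c2.png

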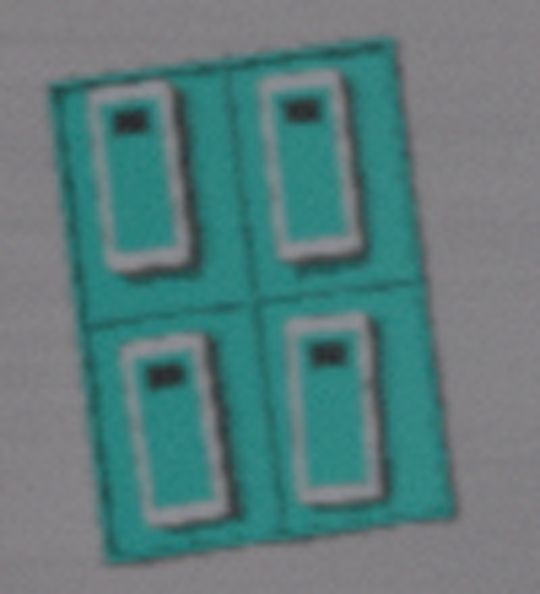

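View pics/c3.png

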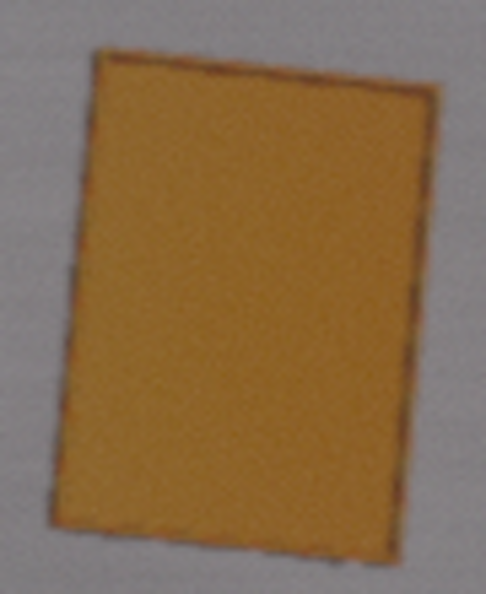

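```bash
cat > fit.py <<'E'
from h import *
from scipy.optimize import least_squares
p=vision.camera_params('top')
def fit(pts,f,x0,y0,g,z0=0,extra=False):
    P=np.array([a[:3] for a in pts],float); U=np.array([a[3:5] for a in pts],float)
    U=(U+.5)/f-.5+[x0,y0]
    isbar=np.array([len(a)>5 for a in pts])
    def W(t):
        Q=P.copy()
        if extra: Q[isbar,0]-=t[3]
        c,s=np.cos(t[2]),np.sin(t[2])
        return np.c_[t[0]+c*Q[:,0]-s*Q[:,1],t[1]+s*Q[:,0]+c*Q[:,1],Q[:,2]+z0]
    r=least_squares(lambda t:(w2px(p,W(t))-U).ravel(),g,x_scale=.01)
    print(np.round(r.x,4),'resid px',np.round(r.fun.reshape(-1,2),1).tolist()); return r.x
if __name__=='__main__':
    print('bed');fit([(.122,.145,.042,72,50),(.122,-.145,.042,718,75),(.108,.145,.042,74,83),(.108,-.145,.042,715,108),
     (-.125,.145,.012,55,610),(-.125,-.145,.012,690,630),
     (.018,.135,.039,89,290,1),(.018,-.135,.039,690,311,1),(.002,.135,.039,86,322,1),(.002,-.135,.039,686,346,1)],5.9,265,135,[.6,0,0,0],extra=True)
    print('supply');fit([(.12,.086,.014,50,86),(.12,-.086,.014,395,38),(-.12,.086,.014,106,562),(-.12,-.086,.014,455,517)],5.4,160,175,[.5,.3,0])
    print('out');fit([(.12,.086,.014,96,50),(.12,-.086,.014,440,86),(-.12,.086,.014,52,524),(-.12,-.086,.014,400,563)],5.4,415,170,[.5,-.3,0])
    c=lambda a,b,cc,d:[(.045,.02,.018,*a),(.045,-.02,.018,*b),(-.045,.02,.018,*cc),(-.045,-.02,.018,*d)]
    print('done');fit(c((553,100),(643,103),(548,297),(636,302)),5.9,265,135,[.5,0,0],z0=.030)
    print('UL');fit(c((90,87),(172,82),(108,270),(190,262)),5.4,160,175,[.5,.3,0],z0=.022)
    print('UR');fit(c((260,77),(340,71),(280,263),(361,256)),5.4,160,175,[.5,.3,0],z0=.022)
    print('LL');fit(c((121,342),(208,333),(146,525),(230,517)),5.4,160,175,[.5,.3,0],z0=.022)
    print('LR');fit(c((286,320),(370,313),(299,503),(380,498)),5.4,160,175,[.5,.3,0],z0=.022)
    K=[(320,276),(391,280),(285,295)]
    for k in K: print(k,px2w(p,*k,.03))
E
python3 fit.py
```

```text
bed
[ 0.604   0.015  -0.0465  0.0018] resid px [[-0.2, 0.2], [0.4, 0.2], [-0.7, -0.1], [0.7, -0.2], [-0.4, -0.3], [1.0, 0.3], [-0.8, -0.3], [0.1, -0.0], [-0.6, 0.3], [0.6, 0.1]]
supply
[0.5077 0.3439 0.1242] resid px [[-0.2, -0.7], [0.0, -0.3], [-0.0, 0.7], [0.2, 0.3]]
out
[ 0.5122 -0.3323 -0.1178] resid px [[0.0, -0.7], [0.1, -0.4], [-0.1, 0.7], [-0.0, 0.4]]
done
[ 0.6622 -0.0779 -0.0483] resid px [[0.0, -0.3], [0.0, -0.2], [-0.2, 0.3], [0.2, 0.1]]
UL
[0.5662 0.3928 0.099 ] resid px [[0.0, 0.1], [0.1, -0.6], [-0.1, 0.3], [0.0, 0.1]]
UR
[0.5696 0.3107 0.1051] resid px [[-0.1, 0.5], [0.3, -0.1], [-0.3, 0.1], [0.0, -0.4]]
LL
[0.4433 0.3747 0.1254] resid px [[0.5, 0.0], [-0.3, -0.4], [-0.0, 0.5], [-0.2, -0.1]]
LR
[0.4525 0.2991 0.064 ] resid px [[0.1, -0.3], [-0.1, -0.2], [-0.2, 0.3], [0.2, 0.1]]
(320, 276) [0.38304997 0.04364937 0.03      ]
(391, 280) [ 0.37074024 -0.14171644  0.03      ]
(285, 295) [0.33465833 0.13530358 0.03      ]
```

```bash
cat > plan.py <<'E'
from h import *
def pose(s): return np.array(s['position']), rot(s['orientation'])
def down(yawY): # tool y horizontal at yawY, z down
    y=np.array([np.cos(yawY),np.sin(yawY),0]); z=np.array([0,0,-1.]); x=np.cross(y,z)
    return R.from_matrix(np.c_[x,y,z])
def yawY(Rt):
    y=Rt.as_matrix()[:,1]; return np.arctan2(y[1],y[0])
def step(p0,R0,tgt,yw,grip,v=40,w=.12,show=True):
    Rt=down(yw); tgt=np.array(tgt)
    n=int(max(1,np.ceil(np.linalg.norm(tgt-p0)*1000/v),np.ceil((R0.inv()*Rt).magnitude()/w)))
    rows=[]; p,Rc=p0.copy(),R0
    for i in range(n):
        k=1/(n-i)
        d=Rc.inv().apply((tgt-p)*k)*1000; r=(Rc.inv()*Rt).as_rotvec()*k
        d=np.round(d); r=np.round(r,2)
        rows.append([int(a) for a in d]+[float(a) for a in r]+[grip])
        p=p+Rc.apply(d/1000); Rc=Rc*R.from_rotvec(r)
    if show:
        for i in range(0,n,8): print(str([ [ (int(a) if a==int(a) else a) for a in r] for r in rows[i:i+8]]).replace(' ',''))
    return p,Rc
def go(*wps,v=40,w=.12):
    """wps: (x,y,z,yawY,grip)"""
    s=monitor.sense(); p,Rc=pose(s); print('t',round(s['time'],2),'now',p.round(4),'yaw',round(yawY(Rc),3),'tilt',Rc.as_matrix()[:,2].round(3),'w',round(s['width'],3),'F',s['ft_force'].round(1),'j7',round(s['joint_positions'][6],2))
    for a in wps:
        vv=a[5] if len(a)>5 else v
        p,Rc=step(p,Rc,a[:3],a[3],a[4],vv,w)
E
python3 - <<'E'
from plan import *
p=vision.camera_params('top'); print(px2w(p,330.2,199.8,.075),px2w(p,330.2,199.8,.0555))
go((.578,.016,.17,.124,0))
E
```

```text
[0.57676093 0.01651245 0.075     ] [0.57955842 0.01564133 0.0555    ]
t 0.15 now [0.2017 0.6174 0.1716] yaw 1.255 tilt [-0.    -0.001 -1.   ] w 0.997 F [-0.3 -0.4  0.2] j7 -0.02
[[-30,-25,0,0,0,0.06,0],[-32,-23,0,0,0,0.06,0],[-33,-21,0,0,0,0.06,0],[-34,-20,0,0,0,0.06,0],[-35,-17,0,0,0,0.06,0],[-36,-15,0,0,0,0.06,0],[-37,-13,0,0,0,0.06,0],[-38,-11,0,0,0,0.06,0]]
[[-39,-8,0,0,0,0.07,0],[-39,-6,0,0,0,0.06,0],[-39,-3,0,0,0,0.07,0],[-40,-1,0,0,0,0.06,0],[-40,2,0,0,0,0.07,0],[-39,4,0,0,0,0.06,0],[-39,7,1,0,0,0.07,0],[-38,9,0,0,0,0.06,0]]
[[-38,12,1,0,0,0.07,0],[-37,15,0,0,0,0.06,0]]
```

play_rows --pt "-30 -25 0 0 0 0.06 0" --pt "-32 -23 0 0 0 0.06 0" --pt "-33 -21 0 0 0 0.06 0" --pt "-34 -20 0 0 0 0.06 0" --pt "-35 -17 0 0 0 0.06 0" --pt "-36 -15 0 0 0 0.06 0" --pt "-37 -13 0 0 0 0.06 0" --pt "-38 -11 0 0 0 0.06 0" --squeeze 20

```text
time: 0.95
position: [0.3689, 0.3506, 0.1722]
orientation: [-0.0, 0.389, 0.921, -0.0]
ft_force: [0.2, 0.0, -0.6]
width: 0.504
```

play_rows --pt "-39 -8 0 0 0 0.07 0" --pt "-39 -6 0 0 0 0.06 0" --pt "-39 -3 0 0 0 0.07 0" --pt "-40 -1 0 0 0 0.06 0" --pt "-40 2 0 0 0 0.07 0" --pt "-39 4 0 0 0 0.06 0" --pt "-39 7 1 0 0 0.07 0" --pt "-38 9 0 0 0 0.06 0"

```text
time: 1.75
position: [0.5364, 0.0823, 0.1711]
orientation: [-0.0, 0.612, 0.79, -0.0]
ft_force: [0.2, 0.3, -0.1]
width: 0.501
```

play_rows --pt "-38 12 0 0 0 0.07 0" --pt "-37 15 0 0 0 0.06 0" --pt "0 0 0 0 0 0 0" --pt "0 0 0 0 0 0 0"

```text
time: 2.15
position: [0.5783, 0.0158, 0.1708]
orientation: [-0.0, 0.662, 0.749, -0.0]
ft_force: [-0.3, 0.9, 0.1]
width: 0.501
```

```bash
python3 - <<'E'
from plan import *
go((.578,.016,.17,.124,0))
im,p=snap('wrist','w1.png'); print(p)
im,p=snap('top','t1.png')
E
```

```text
t 2.15 now [0.5783 0.0158 0.1708] yaw 0.124 tilt [-0.001  0.    -1.   ] w 0.501 F [-0.3  0.9  0.1] j7 0.28
[[0,0,1,0,0,0,0]]
{'intrinsics': array([[371.64829954,   0.        , 316.02087801],
       [  0.        , 371.64829954, 243.73006066],
       [  0.        ,   0.        ,   1.        ]]), 'xyz': array([0.56825524, 0.0923589 , 0.38360565]), 'rotation': array([0.13373461, 0.98910258, 0.06107379, 0.00781836])}
```

View pics/w1.png

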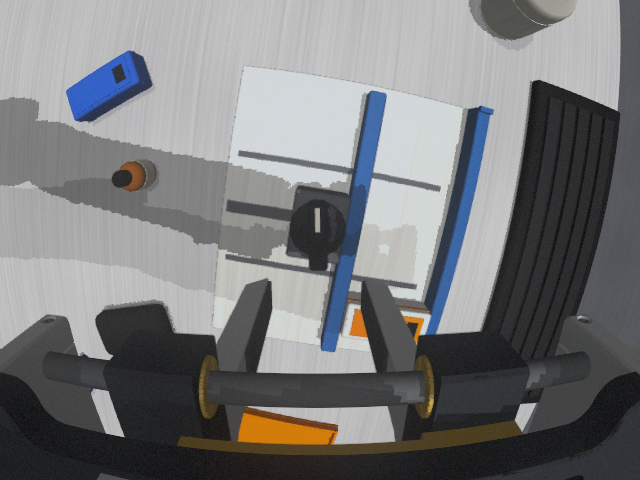

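The wrist view shows the knob at (318,230), its grip bar running along the image vertical with a white mark at (317,220). The bottle is at (125,178), well clear. I'll project the expected knob position to check it.

```bash
cat >> h.py <<'E'
def w2fe(p,X):
    c=rot(p['rotation']).inv().apply(np.atleast_2d(X)-p['xyz']); K=p['intrinsics']
    r=np.linalg.norm(c[:,:2],axis=1); th=np.arctan2(r,c[:,2])
    return np.c_[K[0,0]*th*c[:,0]/r+K[0,2],K[1,1]*th*c[:,1]/r+K[1,2]]
def fe2w(p,u,v,z):
    K=p['intrinsics']; a=np.array([(u-K[0,2])/K[0,0],(v-K[1,2])/K[1,1]]); th=np.linalg.norm(a)
    d=np.r_[np.sin(th)*a/th,np.cos(th)]; d=rot(p['rotation']).apply(d); return p['xyz']+d*(z-p['xyz'][2])/d[2]
E
python3 - <<'E'
from plan import *
im=cv2.imread('pics/w1.png'); crop(im,260,160,420,290,5,'c4.png')
p=vision.camera_params('wrist')
C=np.array([.578,.016,.0895]);
for yaw in [-1.4465]:
  a=np.array([np.cos(yaw),np.sin(yaw),0]);b=np.array([-np.sin(yaw),np.cos(yaw),0])
  print(((w2fe(p,[C+.028*i*a+.008*j*b for i in(1,-1) for j in (1,-1)])+.5-[260,160])*5).round(0))
E
```

```text
[[335. 573.]
 [240. 572.]
 [338. 244.]
 [238. 243.]]
```

View pics/c4.png

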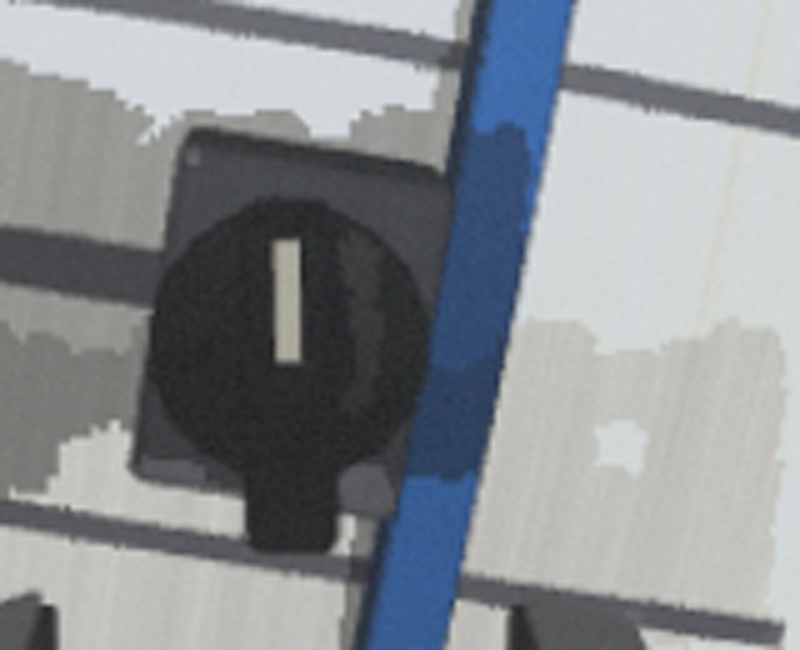

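The prediction matches to about 2 mm (the knob is slightly towards +y). Going down to grip it.

```bash
python3 - <<'E'
from plan import *
go((.5785,.018,.062,.124,0,25))
E
```

```text
t 2.25 now [0.5778 0.0181 0.1709] yaw 0.127 tilt [-0.001  0.001 -1.   ] w 0.499 F [-0.7  0.   0.6] j7 0.28
[[0,0,22,0,0,0,0],[0,0,22,0,0,0,0],[0,0,22,0,0,0,0],[0,0,21,0,0,0,0],[0,1,22,0,0,0,0]]
```

play_rows --pt "0 1 22 0 0 0 0" --pt "0 0 22 0 0 0 0" --pt "0 0 22 0 0 0 0" --pt "0 0 21 0 0 0 0" --pt "0 0 21 0 0 0 0" --pt "0 0 0 0 0 0 -1" --pt "0 0 0 0 0 0 -1" --pt "0 0 0 0 0 0 -1" --squeeze 40

```text
time: 3.05
position: [0.5804, 0.0172, 0.0645]
orientation: [0.001, 0.661, 0.75, 0.001]
ft_force: [0.9, 0.0, -0.2]
width: 0.281
```

play_rows --pt "0 0 0 0 0 0 -1" --pt "0 0 0 0 0 0 -1" --pt "0 0 0 0 0 0 -1"

```text
time: 3.35
position: [0.58, 0.0165, 0.0638]
orientation: [0.0, 0.662, 0.75, 0.0]
ft_force: [-0.3, -0.7, -0.0]
width: 0.033
```

The opening reads about 3 mm, so the fingers may have missed the grip bar. I'll look.

```bash
python3 - <<'E'
from plan import *
go()
im,p=snap('wrist','w2.png')
im,p=snap('top','t2.png'); crop(im,265,135,400,250,5.9,'t2c.png')
im,p=snap('scene','s2.png'); crop(im,200,180,400,340,4,'s2c.png')
E
```

```text
t 3.35 now [0.58   0.0165 0.0638] yaw 0.125 tilt [ 0.001  0.    -1.   ] w 0.033 F [-0.3 -0.7 -0. ] j7 0.34
```

View pics/w2.png

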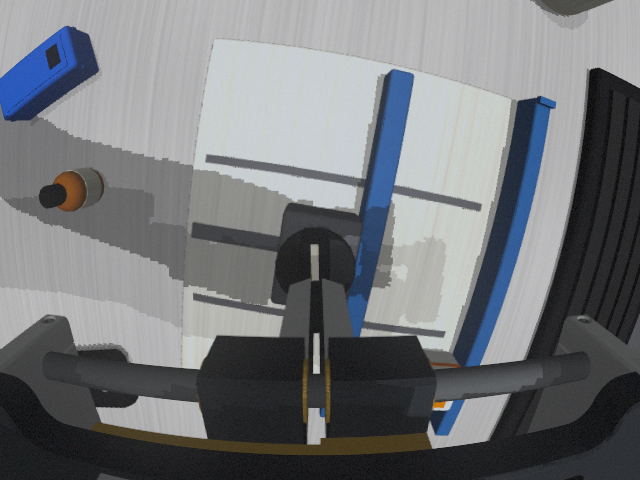

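View pics/s2c.png

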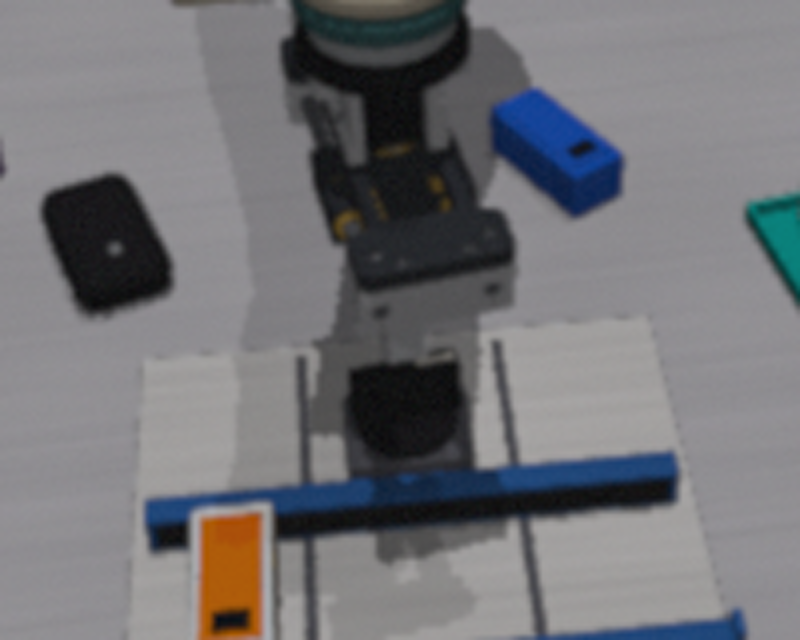

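```bash
python3 - <<'E'
from plan import *
im=cv2.imread('pics/w2.png'); crop(im,250,190,380,440,2.4,'c5.png')
crop(im,255,190,375,350,4.9,'c5.png')
E
```

```text
(no output)
```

View pics/c5.png

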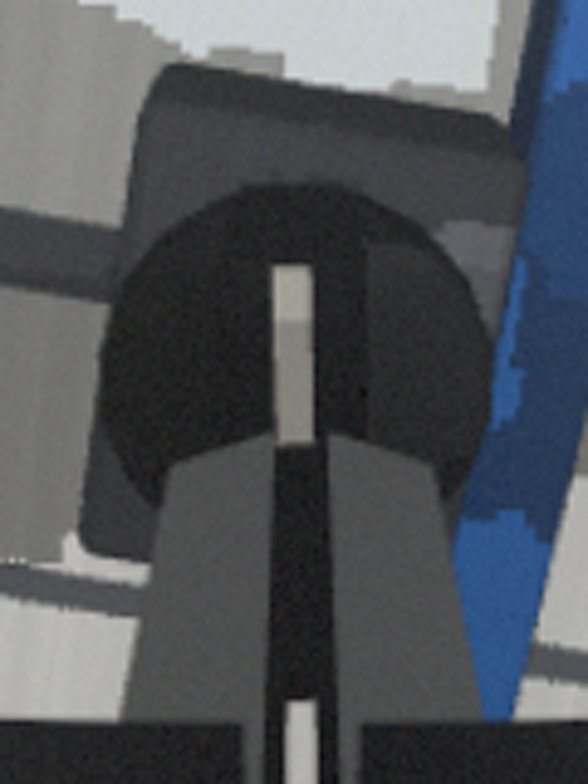

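View pics/t2c.png

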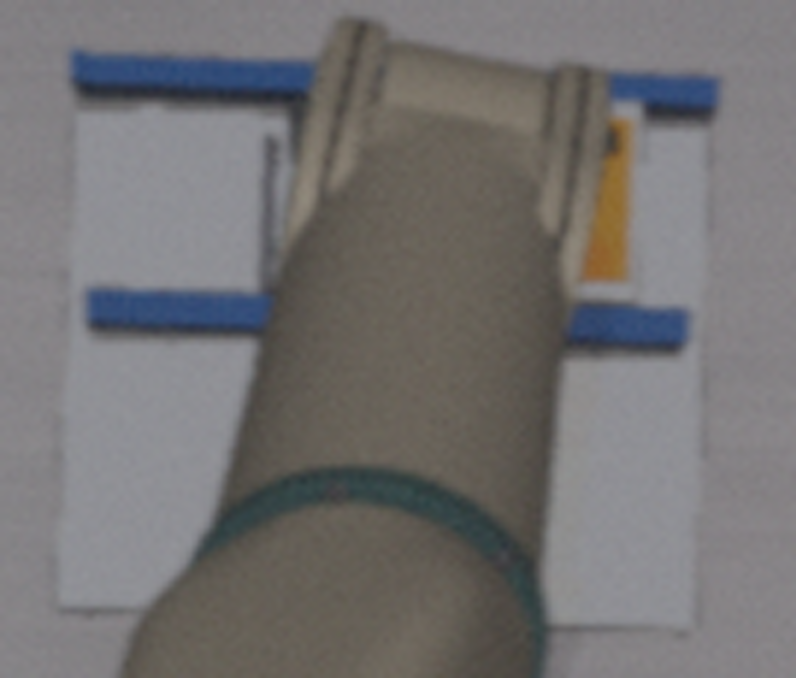

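```bash
python3 - <<'E'
from plan import *
p=vision.camera_params('wrist')
f=lambda X:((w2fe(p,X)+.5-[255,190])*4.9).round(0).tolist()
print('tcp',f([.58,.0165,.064]),'near edge',f([.58,.0245,.064]))
for z in (.0555,.0895):
  C=np.array([.579,.018,z]);a=np.array([.124,-.992,0]);b=np.array([.992,.124,0])
  print(z,'centre',f(C),'bar corners',f([C+.028*i*a+.008*j*b for i in(1,-1) for j in (1,-1)]),'disc r',f([C+.026*b,C-.026*b]))
E
```

```text
tcp [[310.0, 412.0]] near edge [[318.0, 352.0]]
0.0555 centre [[303.0, 378.0]] bar corners [[363.0, 576.0], [243.0, 576.0], [368.0, 164.0], [239.0, 164.0]] disc r [[506.0, 377.0], [101.0, 377.0]]
0.0895 centre [[304.0, 478.0]] bar corners [[373.0, 699.0], [235.0, 699.0], [380.0, 232.0], [229.0, 232.0]] disc r [[538.0, 476.0], [70.0, 476.0]]
```

```bash
python3 - <<'E'
from plan import *
p=vision.camera_params('wrist')
s=monitor.sense();P,Rt=pose(s)
# express in tool frame -> camera fixed
for z in (0,-.01,-.02,-.03):
  for y in (.0235,-.0235,.003,-.003,.047,-.047):
    print(z,y,[w2fe(p,P+Rt.apply([x,y,z])).round(0).tolist()[0] for x in(-.008,.008)])
E
```

```text
0 0.0235 [[355.0, 285.0], [356.0, 261.0]]
0 -0.0235 [[279.0, 285.0], [278.0, 261.0]]
0 0.003 [[322.0, 286.0], [322.0, 261.0]]
0 -0.003 [[312.0, 286.0], [312.0, 261.0]]
0 0.047 [[393.0, 285.0], [394.0, 261.0]]
0 -0.047 [[242.0, 285.0], [240.0, 261.0]]
-0.01 0.0235 [[357.0, 292.0], [358.0, 266.0]]
-0.01 -0.0235 [[278.0, 292.0], [277.0, 266.0]]
-0.01 0.003 [[322.0, 292.0], [323.0, 266.0]]
-0.01 -0.003 [[312.0, 292.0], [312.0, 266.0]]
-0.01 0.047 [[396.0, 291.0], [398.0, 266.0]]
-0.01 -0.047 [[239.0, 291.0], [237.0, 266.0]]
-0.02 0.0235 [[359.0, 298.0], [360.0, 272.0]]
-0.02 -0.0235 [[276.0, 298.0], [275.0, 272.0]]
-0.02 0.003 [[323.0, 299.0], [323.0, 272.0]]
-0.02 -0.003 [[312.0, 299.0], [312.0, 272.0]]
-0.02 0.047 [[399.0, 298.0], [401.0, 272.0]]
-0.02 -0.047 [[236.0, 298.0], [233.0, 272.0]]
-0.03 0.0235 [[361.0, 306.0], [362.0, 278.0]]
-0.03 -0.0235 [[274.0, 306.0], [273.0, 278.0]]
-0.03 0.003 [[323.0, 306.0], [323.0, 278.0]]
-0.03 -0.003 [[312.0, 306.0], [312.0, 279.0]]
-0.03 0.047 [[403.0, 305.0], [405.0, 278.0]]
-0.03 -0.047 [[232.0, 305.0], [230.0, 278.0]]
```

The fingers closed on nothing. In the picture their tips sit about 30 mm higher than the reported TCP. I'll check the camera height against known bed features.

```bash
python3 - <<'E'
from plan import *
im=cv2.imread('pics/w2.png'); crop(im,170,20,570,320,2,'c6.png')
im=cv2.imread('pics/s2.png'); crop(im,250,220,350,320,6,'c7.png')
E
```

```text
(no output)
```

View pics/c6.png

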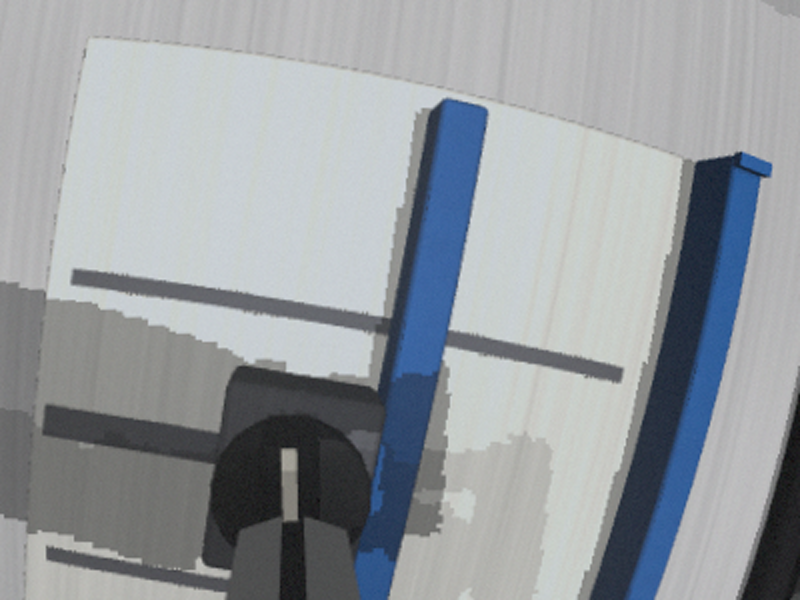

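View pics/c7.png

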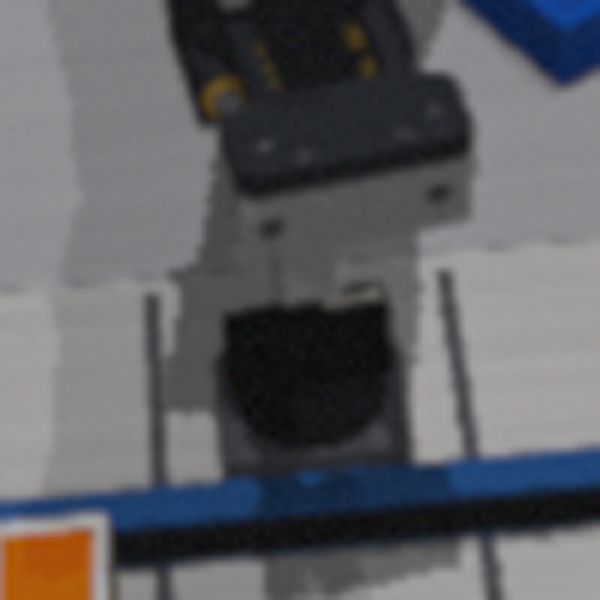

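```bash
python3 - <<'E'
from plan import *
from scipy.optimize import least_squares
p=vision.camera_params('wrist')
def bw(x,y,z):
    c,s=np.cos(-.0465),np.sin(-.0465); return [.604+c*x-s*y,.015+s*x+c*y,z]
X=np.array([bw(-.125,.145,.012),bw(.018,.135,.039),bw(.002,.135,.039),bw(.108,.145,.012)])
U=np.array([[88,37],[487,108],[445,98],[692,158]])/2+[170,20]
print(w2fe(p,X).round(1).tolist(),U.tolist())
def f(t):
    q=dict(p); q['xyz']=p['xyz']+t[:3]; return (w2fe(q,X)-U).ravel()
r=least_squares(f,np.zeros(3),x_scale=.01); print(r.x.round(4),r.fun.round(1))
def f(t):
    q=dict(p); q['xyz']=p['xyz']+t[:3]; m=(R.from_rotvec(t[3:])*rot(p['rotation'])).as_quat(); q['rotation']=[m[3],*m[:3]]; return (w2fe(q,X)-U).ravel()
r=least_squares(f,np.zeros(6),x_scale=.01); print(r.x.round(4),r.fun.round(1))
E
```

```text
[[213.8, 36.5], [417.7, 73.6], [393.9, 67.8], [517.5, 99.7]] [[214.0, 38.5], [413.5, 74.0], [392.5, 69.0], [516.0, 99.0]]
[0.0008 0.0001 0.003 ] [-0.3 -0.8  1.8  0.3 -0.8 -0.4 -1.2  0.9]
[ 0.0042  0.0042  0.0042 -0.0153  0.0134 -0.0039] [ 0.1  0.   1.4  0.3 -1.3 -0.2 -0.2 -0.1]
```

The camera pose agrees with the bed to about 3 mm, so the fingertips do sit about 28 mm behind the reported TCP. I'll test that carefully: open, go down in small steps while watching the force, then close again.

play_rows --pt "0 0 0 0 0 0 0" --pt "0 0 0 0 0 0 0" --pt "0 0 0 0 0 0 0" --pt "0 0 0 0 0 0 0" --pt "0 0 0 0 0 0 0" --pt "0 0 3 0 0 0 0" --pt "0 0 3 0 0 0 0"

```text
time: 4.2
position: [0.5797, 0.0165, 0.057]
orientation: [0.0, 0.662, 0.75, 0.0]
ft_force: [-0.0, 0.1, 0.7]
width: 0.5
```

play_rows --pt "0 0 2 0 0 0 0" --pt "0 0 2 0 0 0 0" --pt "0 0 0 0 0 0 0"

```text
time: 4.5
position: [0.5794, 0.0165, 0.0529]
orientation: [-0.0, 0.662, 0.75, -0.0]
ft_force: [-0.2, 0.0, -0.6]
width: 0.499
```

play_rows --pt "0 0 3 0 0 0 0" --pt "0 0 3 0 0 0 0" --pt "0 0 0 0 0 0 0"

```text
time: 4.8
position: [0.5793, 0.0165, 0.0468]
orientation: [-0.0, 0.662, 0.75, -0.0]
ft_force: [0.1, 0.1, 0.4]
width: 0.498
```

play_rows --pt "0 1 3 0 0 0 0" --pt "0 0 3 0 0 0 0" --pt "0 0 2 0 0 0 0" --pt "0 0 0 0 0 0 0"

```text
time: 5.2
position: [0.5803, 0.0166, 0.0388]
orientation: [-0.0, 0.662, 0.75, -0.0]
ft_force: [0.3, 0.1, -0.2]
width: 0.5
```

play_rows --pt "0 0 0 0 0 0 -1" --pt "0 0 0 0 0 0 -1" --pt "0 0 0 0 0 0 -1" --pt "0 0 0 0 0 0 -1" --pt "0 0 0 0 0 0 -1" --pt "0 0 0 0 0 0 -1" --squeeze 40

```text
time: 5.8
position: [0.5801, 0.0165, 0.0393]
orientation: [-0.0, 0.662, 0.75, -0.0]
ft_force: [-2.8, -0.6, 3.2]
width: 0.168
```

```bash
python3 - <<'E'
from plan import *
go()
im,p=snap('wrist','w3.png'); crop(im,255,170,375,350,3.3,'c8.png')
E
```

```text
t 5.8 now [0.5801 0.0165 0.0393] yaw 0.125 tilt [-0.001 -0.    -1.   ] w 0.168 F [-2.8 -0.6  3.2] j7 0.36
```

View pics/c8.png

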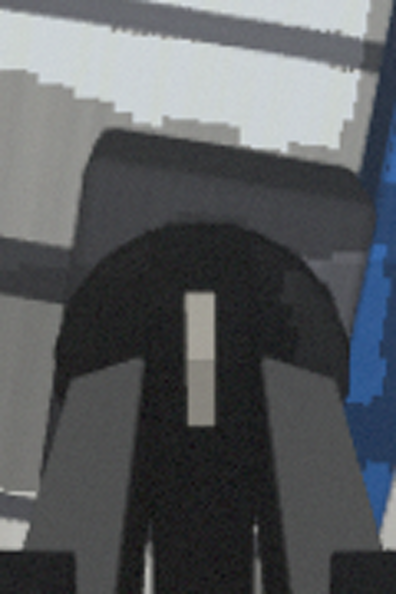

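Held: opening 0.168, about 15.8 mm. Working offset from here: true tip z = reported z + 28 mm. Turning anticlockwise now.

play_rows --pt "0 0 0 0 0 -0.1 -1" --pt "0 0 0 0 0 -0.1 -1" --pt "0 0 0 0 0 -0.1 -1" --pt "0 0 0 0 0 -0.1 -1" --pt "0 0 0 0 0 -0.1 -1" --pt "0 0 0 0 0 -0.1 -1" --pt "0 0 0 0 0 -0.1 -1"

```text
time: 6.55
position: [0.5803, 0.0164, 0.0393]
orientation: [-0.0, 0.363, 0.932, -0.0]
ft_force: [-1.4, -0.9, 1.8]
width: 0.167
```

play_rows --pt "0 0 0 0 0 -0.1 -1" --pt "0 0 0 0 0 -0.1 -1" --pt "0 0 0 0 0 -0.1 -1" --pt "0 0 0 0 0 -0.1 -1" --pt "0 0 0 0 0 -0.1 -1" --pt "0 0 0 0 0 -0.1 -1" --pt "0 0 0 0 0 -0.08 -1" --pt "0 0 0 0 0 0 -1"

```text
time: 7.35
position: [0.5802, 0.0163, 0.0393]
orientation: [-0.0, 0.033, 0.999, 0.0]
ft_force: [-1.7, -0.2, 2.3]
width: 0.165
```

```bash
python3 - <<'E'
from plan import *
go()
print(monitor.sense()['torque'])
im,p=snap('wrist','w4.png')
E
```

```text
t 7.35 now [0.5802 0.0163 0.0393] yaw 1.505 tilt [-0.001  0.    -1.   ] w 0.165 F [-1.7 -0.2  2.3] j7 1.33
[-0.12310749  0.58085035  0.15351058]
```

View pics/w4.png

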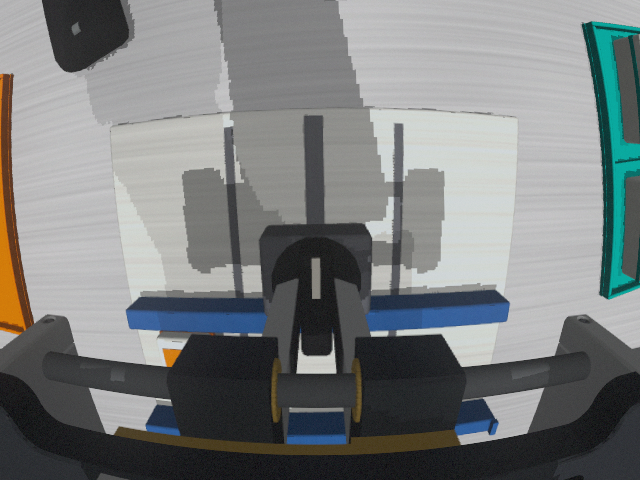

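The knob now lies along the bed's x axis, so it's free. Drawing the bar back along tool +x.

play_rows --pt "6 0 0 0 0 0 -1" --pt "7 0 0 0 0 0 -1" --pt "7 -1 0 0 0 0 -1" --pt "7 0 0 0 0 0 -1" --pt "7 0 0 0 0 0 -1" --pt "6 0 0 0 0 0 -1" --pt "3 0 0 0 0 0 -1" --pt "0 0 0 0 0 0 -1"

```text
time: 8.2
position: [0.5363, 0.0182, 0.0393]
orientation: [-0.001, 0.033, 0.999, -0.0]
ft_force: [-0.8, -1.8, 1.7]
width: 0.166
```

```bash
python3 - <<'E'
from plan import *
go()
im,p=snap('wrist','w5.png')
E
```

```text
t 8.2 now [0.5363 0.0182 0.0393] yaw 1.505 tilt [-0.002 -0.    -1.   ] w 0.166 F [-0.8 -1.8  1.7] j7 1.32
```

View pics/w5.png

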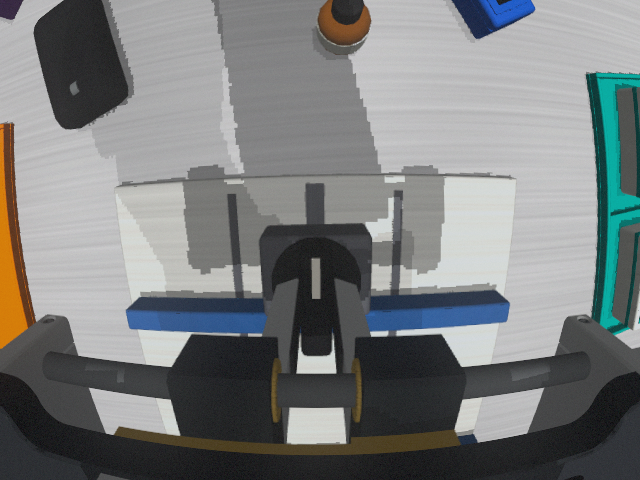

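The bar came back 44 mm. Letting go and rising.

play_rows --pt "0 0 0 0 0 0 0" --pt "0 0 0 0 0 0 0" --pt "0 0 0 0 0 0 0" --pt "0 0 0 0 0 0 0" --pt "0 0 -35 0 0 0 0" --pt "0 0 -35 0 0 0 0" --pt "0 0 -35 0 0 0 0" --squeeze 20

```text
time: 8.95
position: [0.5372, 0.0186, 0.1452]
orientation: [-0.001, 0.033, 0.999, 0.0]
ft_force: [-0.8, -0.6, 0.2]
width: 0.501
```

```bash
python3 - <<'E'
from plan import *
go((.662,-.078,.14,1.523,.3))
im,p=snap('wrist','w6.png')
im,p=snap('top','t6.png');crop(im,265,135,400,250,5.9,'t6c.png')
E
```

```text
t 8.95 now [0.5372 0.0186 0.1452] yaw 1.505 tilt [-0.001  0.    -1.   ] w 0.501 F [-0.8 -0.6  0.2] j7 1.34
[[-33,-22,1,0,0,0,0.3],[-33,-22,1,0,0,-0.01,0.3],[-32,-22,2,0,0,0,0.3],[-32,-23,1,0,0,-0.01,0.3]]
```

View pics/w6.png

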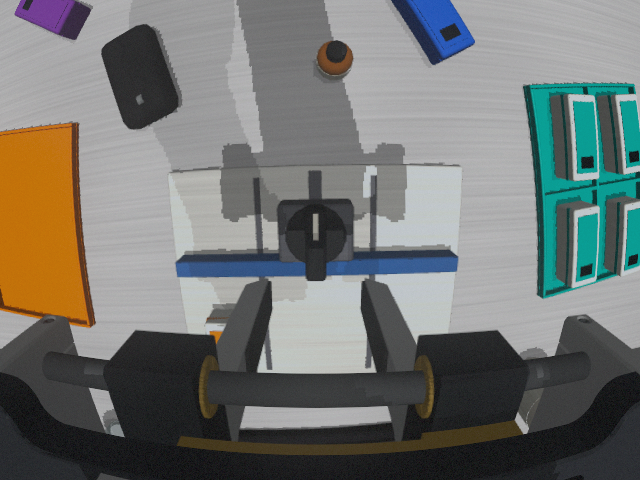

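View pics/t6c.png

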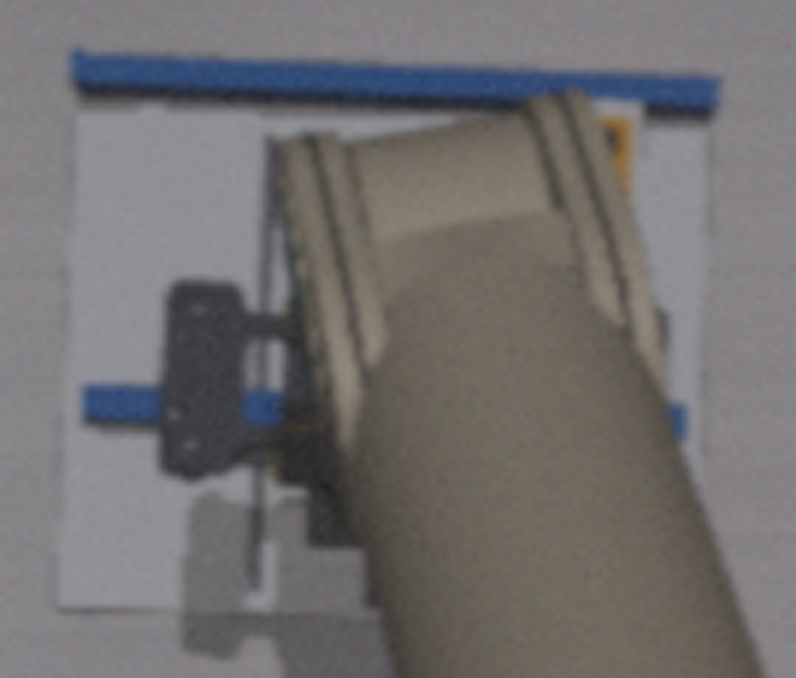

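The bar stays back and the orange cassette hasn't moved (its corner is still at crop (643,103)). Going to it.

play_rows --pt "-33 -22 1 0 0 0 0.3" --pt "-33 -22 1 0 0 -0.01 0.3" --pt "-32 -22 2 0 0 0 0.3" --pt "-32 -23 1 0 0 -0.01 0.3" --pt "0 0 0 0 0 0 0.3"

```text
time: 9.55
position: [0.6644, -0.0838, 0.1372]
orientation: [0.0, 0.026, 1.0, -0.001]
ft_force: [-0.7, 0.2, -0.6]
width: 0.65
```

```bash
python3 - <<'E'
from plan import *
im,p=snap('wrist','w7.png')
go((.662,-.078,-.006,1.523,.3,30))
E
```

```text
t 9.6 now [ 0.6623 -0.0808  0.1373] yaw 1.521 tilt [-0.002 -0.001 -1.   ] w 0.649 F [-0.6  0.4  0.4] j7 1.53
[[0,1,29,0,0,0,0.3],[0,0,29,0,0,0,0.3],[0,1,28,0,0,0,0.3],[0,0,29,0,0,0,0.3],[0,1,28,0,0,0,0.3]]
```

View pics/w7.png

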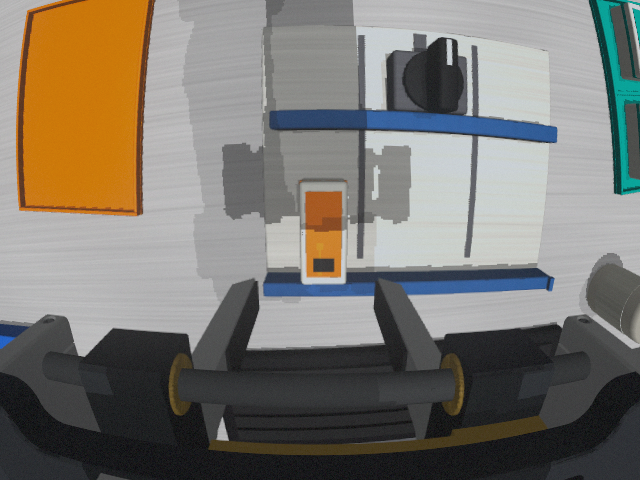

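The cassette (centre near (323,235)) lies between the fingers. Going down.

play_rows --pt "0 1 29 0 0 0 0.3" --pt "0 0 29 0 0 0 0.3" --pt "0 1 28 0 0 0 0.3" --pt "0 0 29 0 0 0 0.3" --pt "0 1 26 0 0 0 0.3" --pt "0 0 0 0 0 0 0.3"

```text
time: 10.2
position: [0.6574, -0.0732, -0.0058]
orientation: [-0.005, 0.022, 1.0, 0.001]
ft_force: [-0.3, -0.4, -0.5]
width: 0.649
```

play_rows --pt "0 0 0 0 0 0 -1" --pt "0 0 0 0 0 0 -1" --pt "0 0 0 0 0 0 -1" --pt "0 0 0 0 0 0 -1" --pt "0 0 0 0 0 0 -1" --squeeze 25

```text
time: 10.7
position: [0.6632, -0.0756, -0.0]
orientation: [0.001, 0.023, 1.0, -0.0]
ft_force: [-1.4, -0.1, 6.1]
width: 0.422
```

play_rows --pt "0 0 -10 0 0 0 -1" --pt "0 0 -20 0 0 0 -1" --pt "0 0 -30 0 0 0 -1" --pt "0 0 -30 0 0 0 -1" --pt "0 0 -30 0 0 0 -1"

```text
time: 11.2
position: [0.6618, -0.0751, 0.1198]
orientation: [-0.0, 0.023, 1.0, 0.0]
ft_force: [-0.0, -0.4, -0.6]
width: 0.423
```

```bash
python3 - <<'E'
from plan import *
im,p=snap('wrist','w8.png')
go((.5122,-.3323,.11,1.453,-1))
E
```

```text
t 11.25 now [ 0.6656 -0.0754  0.1255] yaw 1.525 tilt [ 0.009 -0.    -1.   ] w 0.425 F [1.2 0.2 2.1] j7 1.52
[[18,-33,2,0,0,0.01,-1],[17,-33,2,0,0,0.01,-1],[17,-33,2,0,0,0.01,-1],[17,-34,2,0,0,0.01,-1],[16,-34,2,0,0,0.01,-1],[16,-34,1,0,0,0.01,-1],[16,-34,2,0,0,0.01,-1],[15,-33,1,0,0.01,0,-1]]
```

View pics/w8.png

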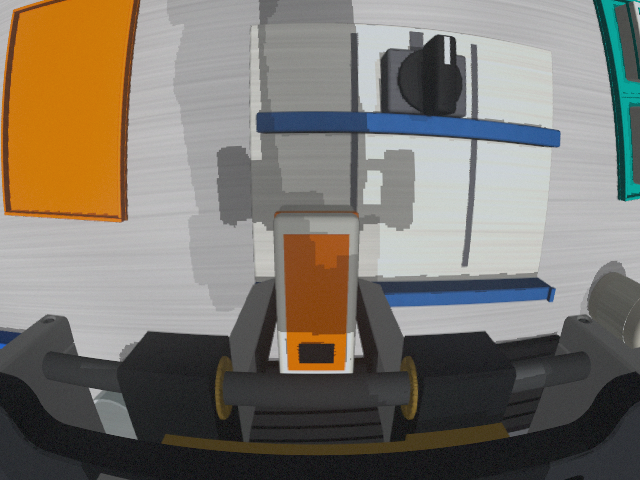

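The cassette is held (opening 0.424, about 40 mm) and level. Moving to the orange tray.

play_rows --pt "18 -33 2 0 0 0.01 -1" --pt "17 -33 2 0 0 0.01 -1" --pt "17 -33 2 0 0 0.01 -1" --pt "17 -34 2 0 0 0.01 -1" --pt "16 -34 2 0 0 0.01 -1" --pt "16 -34 1 0 0 0.01 -1" --pt "16 -34 1 0 0 0.01 -1" --pt "15 -33 0 0 0 0 -1"

```text
time: 12.05
position: [0.5078, -0.333, 0.1063]
orientation: [-0.0, 0.058, 0.998, 0.0]
ft_force: [0.4, 0.7, -1.7]
width: 0.424
```

```bash
python3 - <<'E'
from plan import *
im,p=snap('wrist','w9.png')
go((.5122,-.3323,-.005,1.453,-1,25))
E
```

```text
t 12.1 now [ 0.5024 -0.3413  0.1063] yaw 1.446 tilt [-0.004 -0.006 -1.   ] w 0.423 F [-3.6 -5.3 -1.7] j7 1.9
[[-2,2,22,0,0,0,-1],[-2,2,22,0,0,0,-1],[-2,2,22,0,0,0,-1],[-1,2,23,0,0,0,-1],[-2,3,22,-0.01,0,-0.01,-1]]
```

View pics/w9.png

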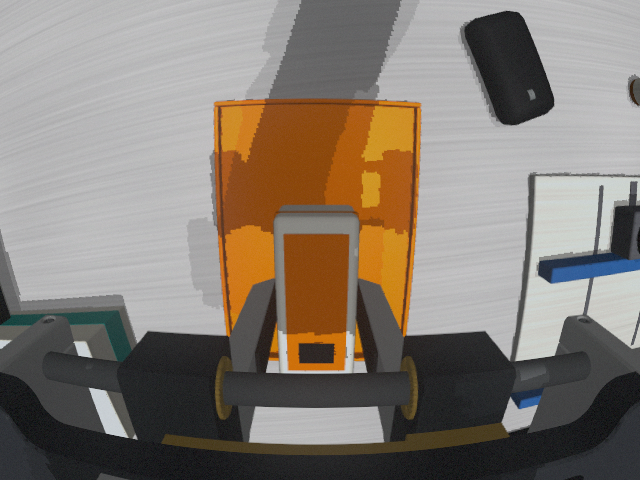

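play_rows --pt "0 0 0 0 0 0 -1" --pt "0 0 0 0 0 0 -1" --pt "0 0 22 0 0 0 -1" --pt "0 0 22 0 0 0 -1" --pt "0 0 22 0 0 0 -1" --pt "0 0 22 0 0 0 -1" --pt "0 0 0 0 0 0 -1"

```text
time: 12.8
position: [0.5081, -0.3283, 0.0157]
orientation: [-0.002, 0.056, 0.998, 0.002]
ft_force: [-0.2, 0.6, -1.1]
width: 0.422
```

```bash
python3 - <<'E'
from plan import *
go((.5122,-.3323,-.005,1.453,-1,25))
E
```

```text
t 12.8 now [ 0.5081 -0.3283  0.0157] yaw 1.458 tilt [-0.004  0.004 -1.   ] w 0.422 F [-0.2  0.6 -1.1] j7 1.88
[[-5,-4,21,0,0,0.01,-1]]
```

play_rows --pt "0 0 10 0 0 0 -1" --pt "0 0 6 0 0 0 -1" --pt "0 0 4 0 0 0 -1" --pt "0 0 1 0 0 0 -1" --pt "0 0 0 0 0 0 -1"

```text
time: 13.3
position: [0.5091, -0.332, -0.0025]
orientation: [0.0, 0.058, 0.998, -0.0]
ft_force: [-0.5, 0.3, -0.9]
width: 0.422
```

play_rows --pt "0 0 3 0 0 0 -1" --pt "0 0 2 0 0 0 -1" --pt "0 0 0 0 0 0 -1"

```text
time: 13.6
position: [0.509, -0.3319, -0.0078]
orientation: [0.0, 0.058, 0.998, -0.0]
ft_force: [-0.2, 0.8, -1.2]
width: 0.422
```

play_rows --pt "0 0 2 0 0 0 -1" --pt "0 0 0 0 0 0 -1"

```text
time: 13.8
position: [0.509, -0.332, -0.008]
orientation: [0.0, 0.058, 0.998, -0.0]
ft_force: [-3.4, 1.5, 12.2]
width: 0.423
```

Floor contact at reported z -0.008, exactly as predicted. Releasing and rising.

play_rows --pt "0 0 -1 0 0 0 -1" --pt "0 0 0 0 0 0 0.3" --pt "0 0 0 0 0 0 0.3" --pt "0 0 0 0 0 0 0.3" --pt "0 0 -30 0 0 0 0.3" --pt "0 0 -40 0 0 0 0.3" --pt "0 0 -40 0 0 0 0.3" --pt "0 0 -10 0 0 0 0.3"

```text
time: 14.6
position: [0.5116, -0.3334, 0.1155]
orientation: [0.003, 0.058, 0.998, -0.002]
ft_force: [0.7, -1.1, 1.4]
width: 0.65
```

play_rows --pt "0 0 0 0 0 0 0.3" --pt "0 0 0 0 0 0 0.3"

```text
time: 14.8
position: [0.508, -0.3314, 0.11]
orientation: [-0.001, 0.058, 0.998, 0.0]
ft_force: [-0.8, -0.3, -0.6]
width: 0.654
```

```bash
python3 - <<'E'
from plan import *
im,p=snap('wrist','w10.png')
im,p=snap('top','t10.png');crop(im,160,135,505,285,2.3,'t10c.png');crop(im,160,175,260,285,5.4,'t10d.png')
go((.5696,.3107,.13,1.67,.3))
E
```

```text
t 14.9 now [ 0.5076 -0.3311  0.1093] yaw 1.455 tilt [-0.003  0.002 -1.   ] w 0.647 F [-0.6 -0.6 -0.3] j7 1.9
[[1,38,-1,0,0,-0.01,0.3],[0,38,-1,0,0,-0.01,0.3],[0,38,-1,0,0,-0.01,0.3],[0,38,-1,0,0,-0.01,0.3],[-1,38,-1,0,0,-0.01,0.3],[-1,38,-1,0,0,-0.01,0.3],[-2,38,-1,0,0,-0.01,0.3],[-2,38,-1,0,0,-0.01,0.3]]
[[-2,38,-1,0,0,-0.01,0.3],[-3,38,-1,0,0,-0.02,0.3],[-3,38,-1,0,0,-0.01,0.3],[-4,38,-1,0,0,-0.02,0.3],[-5,37,-2,0,0,-0.01,0.3],[-5,37,-1,0,0,-0.02,0.3],[-5,37,-2,0,0,-0.01,0.3],[-6,38,-1,0,0,-0.02,0.3]]
[[-7,37,-2,0,0,-0.01,0.3]]
```

View pics/t10c.png

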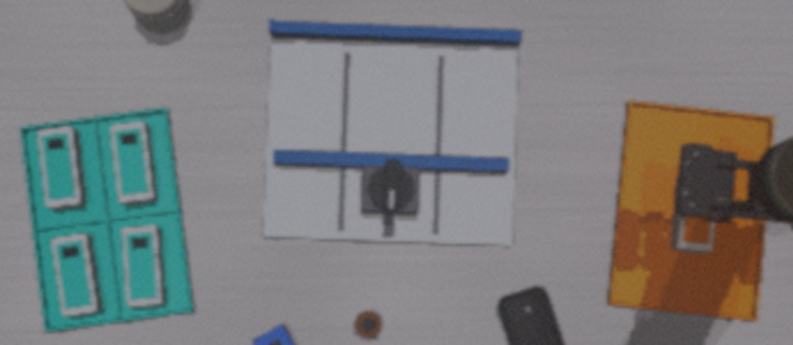

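View pics/t10d.png

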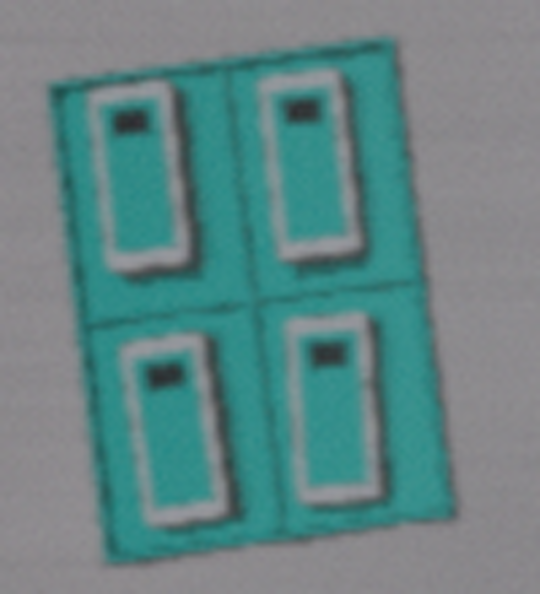

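View pics/w10.png

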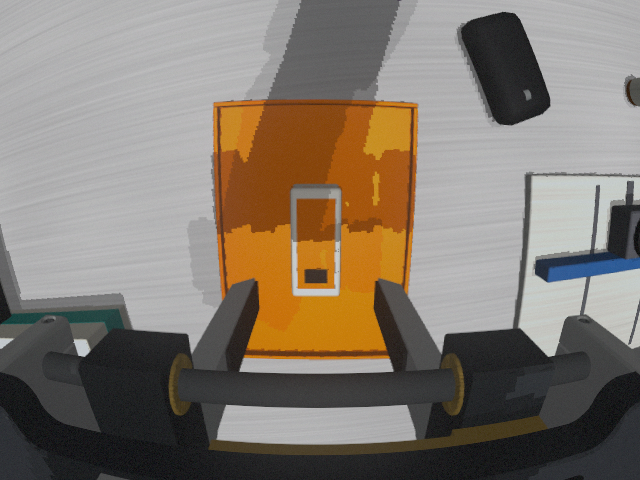

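The orange cassette lies flat inside the orange tray (wrist picture (316,240)), the bar is back, and the four teal cassettes haven't moved. Going to the upper right one first.

play_rows --pt "1 38 -1 0 0 -0.01 0.3" --pt "0 38 -1 0 0 -0.01 0.3" --pt "0 38 -1 0 0 -0.01 0.3" --pt "0 38 -1 0 0 -0.01 0.3" --pt "-1 38 -1 0 0 -0.01 0.3" --pt "-1 38 -1 0 0 -0.01 0.3" --pt "-2 38 -1 0 0 -0.01 0.3" --pt "-2 38 -1 0 0 -0.01 0.3"

```text
time: 15.7
position: [0.5374, -0.0276, 0.1178]
orientation: [-0.001, 0.018, 1.0, 0.0]
ft_force: [0.8, -0.2, -0.7]
width: 0.649
```

play_rows --pt "-2 38 -1 0 0 -0.01 0.3" --pt "-3 38 -1 0 0 -0.02 0.3" --pt "-3 38 -1 0 0 -0.01 0.3" --pt "-4 38 -1 0 0 -0.02 0.3" --pt "-5 37 -1 0 0 -0.01 0.3" --pt "-5 37 -1 0 0 -0.02 0.3" --pt "-5 37 -1 0 0 -0.01 0.3" --pt "-6 38 -1 0 0 -0.02 0.3"

```text
time: 16.5
position: [0.5662, 0.2733, 0.1254]
orientation: [-0.001, -0.042, 0.999, -0.001]
ft_force: [1.3, -0.1, -1.3]
width: 0.651
```

play_rows --pt "-7 37 -1 0 0 -0.01 0.3" --pt "0 0 0 0 0 0 0.3" --pt "0 0 0 0 0 0 0.3" --pt "0 0 0 0 0 0 0.3"

```text
time: 16.9
position: [0.5707, 0.3078, 0.1269]
orientation: [-0.001, -0.046, 0.999, -0.001]
ft_force: [-0.1, -0.2, 0.7]
width: 0.648
```

```bash
python3 - <<'E'
from plan import *
go((.5696,.3107,-.005,1.67,.3,28))
im,p=snap('wrist','w11.png')
E
```

```text
t 16.9 now [0.5707 0.3078 0.1269] yaw 1.664 tilt [-0.002 -0.002 -1.   ] w 0.648 F [-0.1 -0.2  0.7] j7 1.03
[[0,1,26,0,0,0,0.3],[0,1,26,0,0,0,0.3],[0,0,27,0,0,0,0.3],[0,1,26,0,0,0,0.3],[1,0,27,0,0,-0.01,0.3]]
```

View pics/w11.png

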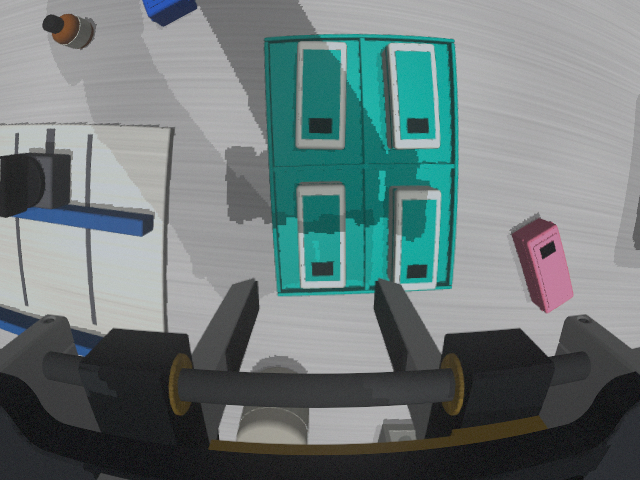

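play_rows --pt "0 1 26 0 0 0 0.3" --pt "0 1 26 0 0 -0.01 0.3" --pt "0 0 27 0 0 0 0.3" --pt "0 1 26 0 0 0 0.3" --pt "1 0 26 0 0 0 0.3" --pt "0 0 0 0 0 0 0.3" --pt "0 0 0 0 0 0 -1" --pt "0 0 0 0 0 0 -1"

```text
time: 17.75
position: [0.5712, 0.3128, -0.0011]
orientation: [0.001, -0.052, 0.999, 0.0]
ft_force: [-0.3, 0.1, 0.4]
width: 0.516
```

play_rows --pt "0 0 0 0 0 0 -1" --pt "0 0 0 0 0 0 -1" --pt "0 0 0 0 0 0 -1"

```text
time: 18.05
position: [0.5711, 0.313, -0.0011]
orientation: [0.001, -0.052, 0.999, 0.0]
ft_force: [-0.3, -0.8, 6.1]
width: 0.419
```

play_rows --pt "0 0 -10 0 0 0 -1" --pt "0 0 -20 0 0 0 -1" --pt "0 0 -30 0 0 0 -1" --pt "0 0 -30 0 0 0 -1" --pt "0 0 -30 0 0 0 -1" --pt "0 0 -10 0 0 0 -1" --pt "0 0 0 0 0 0 -1"

```text
time: 18.75
position: [0.5707, 0.3134, 0.1289]
orientation: [0.001, -0.052, 0.999, 0.001]
ft_force: [0.7, -0.3, -1.6]
width: 0.421
```

```bash
cat > slots.py <<'E'
import numpy as np
def slot(y,x=.058):
    c,s=np.cos(-.0465),np.sin(-.0465); return .604+c*x-s*y,.015+s*x+c*y
E
python3 - <<'E'
from plan import *
from slots import *
p=vision.camera_params('top'); print('bottle',px2w(p,228,133,.06),px2w(p,228,133,0.1))
for y in (-.108,-.036,.036,.108): print(np.round(slot(y),4))
x,y=slot(-.108)
go((.575,.15,.12,1.6,-1),(x,y,.12,1.524,-1))
im,p=snap('wrist','w12.png')
E
```

```text
bottle [0.75613636 0.27924938 0.06      ] [0.7450678  0.27311412 0.1       ]
[ 0.6569 -0.0956]
[ 0.6603 -0.0237]
[0.6636 0.0483]
[0.667  0.1202]
t 18.75 now [0.5707 0.3134 0.1289] yaw 1.675 tilt [ 0.003  0.002 -1.   ] w 0.421 F [ 0.7 -0.3 -1.6] j7 1.03
[[3,-33,2,0,0,0.01,-1],[2,-33,2,0,0,0.02,-1],[1,-32,2,0,0,0.01,-1],[1,-33,1,0,0,0.02,-1],[1,-32,2,0,0,0.01,-1]]
[[-10,-36,0,0,0,0.01,-1],[-11,-35,0,0,0,0.01,-1],[-11,-35,0,0,0,0.01,-1],[-12,-35,0,0,0,0.01,-1],[-12,-35,0,0,0,0.01,-1],[-12,-35,0,0,0,0.02,-1],[-13,-35,-1,0,0,0.01,-1]]
```

View pics/w12.png

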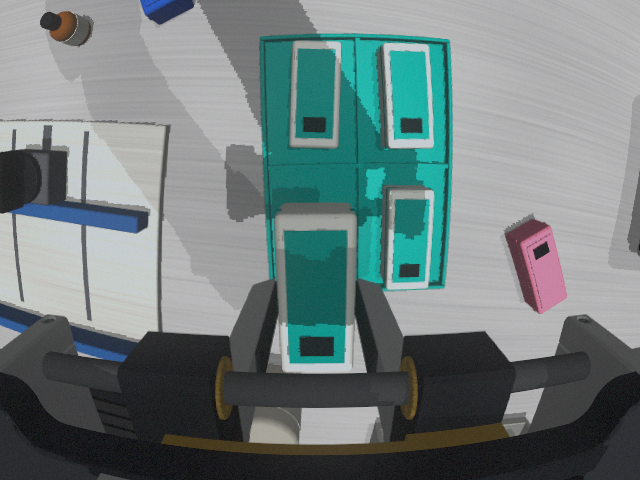

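Held cleanly. Carrying it to the rightmost slot.

play_rows --pt "3 -33 2 0 0 0.01 -1" --pt "2 -33 2 0 0 0.02 -1" --pt "1 -32 2 0 0 0.01 -1" --pt "1 -33 1 0 0 0.02 -1" --pt "1 -32 2 0 0 0.01 -1"

```text
time: 19.3
position: [0.5728, 0.1477, 0.1161]
orientation: [-0.002, -0.017, 1.0, -0.001]
ft_force: [1.0, 0.1, -1.2]
width: 0.421
```

play_rows --pt "-10 -36 0 0 0 0.01 -1" --pt "-11 -35 0 0 0 0.01 -1" --pt "-11 -35 0 0 0 0.01 -1" --pt "-12 -35 0 0 0 0.01 -1" --pt "-12 -35 0 0 0 0.01 -1" --pt "-12 -35 0 0 0 0.02 -1" --pt "-13 -35 0 0 0 0.01 -1" --pt "0 0 0 0 0 0 -1"

```text
time: 20.1
position: [0.6551, -0.105, 0.1155]
orientation: [-0.001, 0.027, 1.0, -0.003]
ft_force: [-1.1, -0.9, -1.6]
width: 0.423
```

play_rows --pt "0 0 0 0 0 0 -1" --pt "0 0 0 0 0 0 -1"

```text
time: 20.3
position: [0.6548, -0.0941, 0.1167]
orientation: [-0.001, 0.022, 1.0, 0.001]
ft_force: [-0.9, 0.3, -1.6]
width: 0.422
```

```bash
python3 - <<'E'
from plan import *
from slots import *
go((*slot(-.108),.011,1.524,-1,25))
E
```

```text
t 20.3 now [ 0.6548 -0.0941  0.1167] yaw 1.527 tilt [-0.003  0.002 -1.   ] w 0.422 F [-0.9  0.3 -1.6] j7 1.54
[[-1,0,21,0,0,0,-1],[0,0,21,0,0,0,-1],[-1,-1,21,0,0,0,-1],[0,0,21,0,0,0,-1],[-1,-1,22,0,0,0,-1]]
```

play_rows --pt "-1 0 21 0 0 0 -1" --pt "0 0 21 0 0 0 -1" --pt "-1 -1 21 0 0 0 -1" --pt "0 0 21 0 0 0 -1" --pt "0 0 21 0 0 0 -1" --pt "0 0 2 0 0 0 -1" --pt "0 0 2 0 0 0 -1" --pt "0 0 0 0 0 0 -1"

```text
time: 21.1
position: [0.6586, -0.0965, 0.01]
orientation: [0.001, 0.022, 1.0, 0.0]
ft_force: [0.8, 0.1, -0.9]
width: 0.421
```

play_rows --pt "0 0 2 0 0 0 -1" --pt "0 0 1 0 0 0 -1" --pt "0 0 0 0 0 0 -1"

```text
time: 21.4
position: [0.6585, -0.0973, 0.007]
orientation: [0.001, 0.023, 1.0, -0.0]
ft_force: [0.1, 1.0, 0.9]
width: 0.424
```

Just touching. Releasing and going straight up.

play_rows --pt "0 0 0 0 0 0 0.2" --pt "0 0 0 0 0 0 0.2" --pt "0 0 0 0 0 0 0.2" --pt "0 0 -30 0 0 0 0.2" --pt "0 0 -40 0 0 0 0.2" --pt "0 0 -40 0 0 0 0.3" --pt "0 0 0 0 0 0 0.3"

```text
time: 22.1
position: [0.6625, -0.0978, 0.1225]
orientation: [0.006, 0.023, 1.0, -0.0]
ft_force: [0.8, 0.4, 0.9]
width: 0.645
```

```bash
python3 - <<'E'
from plan import *
im,p=snap('wrist','w13.png')
go((.4525,.2991,.12,1.635,.3))
E
```

```text
t 22.15 now [ 0.6604 -0.0976  0.1195] yaw 1.525 tilt [ 0.006 -0.001 -1.   ] w 0.653 F [ 0.3 -0.5 -1.2] j7 1.55
[[19,32,0,0,0,-0.01,0.3],[18,32,0,0,0,-0.01,0.3],[18,33,0,0,0,-0.01,0.3],[18,33,0,0,0,-0.01,0.3],[18,33,0,0,0,-0.01,0.3],[17,33,0,0,0,-0.01,0.3],[17,33,0,0,0,-0.01,0.3],[17,34,0,0,0,-0.01,0.3]]
[[16,34,-1,0,0,-0.01,0.3],[16,34,0,0,0,-0.01,0.3],[15,34,-1,0,0,-0.01,0.3],[15,33,0,0,0.01,0,0.3]]
```

View pics/w13.png

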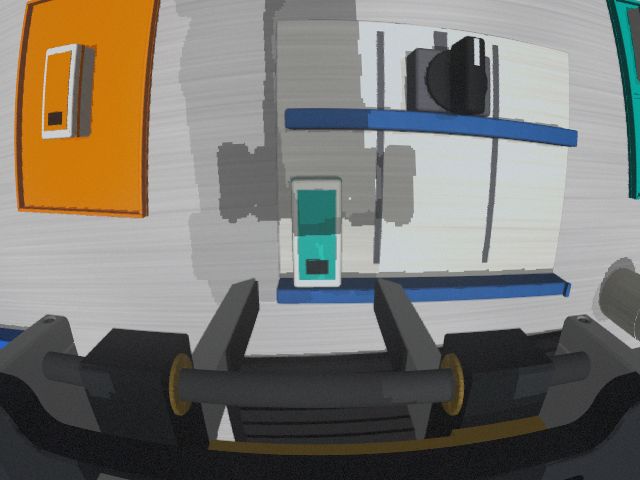

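The first one is placed at (317,230). The orange cassette looks shifted inside its tray, so it has probably had its knock; I'll check it from the top camera. Next is the lower right one.

play_rows --pt "19 32 0 0 0 -0.01 0.3" --pt "18 32 0 0 0 -0.01 0.3" --pt "18 33 0 0 0 -0.01 0.3" --pt "18 33 0 0 0 -0.01 0.3" --pt "18 33 0 0 0 -0.01 0.3" --pt "17 33 0 0 0 -0.01 0.3" --pt "17 33 0 0 0 -0.01 0.3" --pt "17 34 0 0 0 -0.01 0.3"

```text
time: 22.95
position: [0.5168, 0.1678, 0.1149]
orientation: [-0.001, -0.017, 1.0, -0.0]
ft_force: [1.6, 0.4, -0.1]
width: 0.652
```

play_rows --pt "16 34 0 0 0 -0.01 0.3" --pt "16 34 0 0 0 -0.01 0.3" --pt "15 34 0 0 0 -0.01 0.3" --pt "15 33 0 0 0 0 0.3" --pt "0 0 0 0 0 0 0.3" --pt "0 0 0 0 0 0 0.3" --pt "0 0 0 0 0 0 0.3"

```text
time: 23.65
position: [0.4504, 0.2972, 0.1155]
orientation: [-0.0, -0.031, 1.0, -0.001]
ft_force: [-0.2, 0.4, -0.2]
width: 0.651
```

```bash
python3 - <<'E'
from plan import *
im,p=snap('wrist','w14.png')
im,p=snap('top','t14.png');crop(im,160,135,505,345,2.3,'t14c.png')
go((.4525,.2991,-.003,1.635,.3,28))
E
```

```text
t 23.75 now [0.4509 0.2972 0.1158] yaw 1.632 tilt [-0.    -0.001 -1.   ] w 0.649 F [-0.4  1.1  1. ] j7 0.9
[[0,0,24,0,0,0,0.3],[0,0,24,0,0,0,0.3],[-1,1,24,0,0,0,0.3],[0,0,23,0,0,0,0.3],[-1,1,24,0,0,0,0.3]]
```

View pics/w14.png

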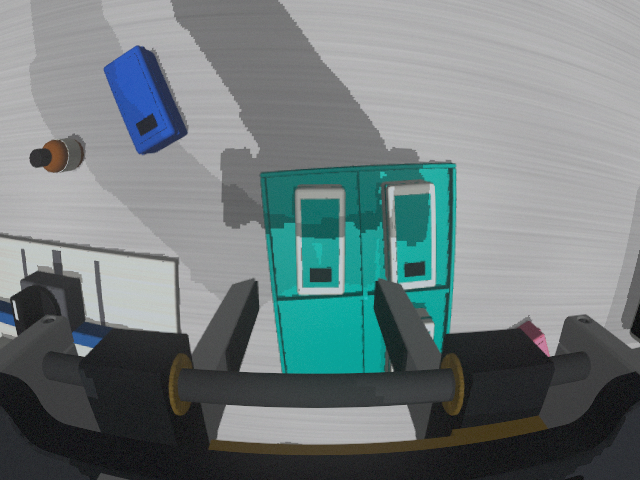

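View pics/t14c.png

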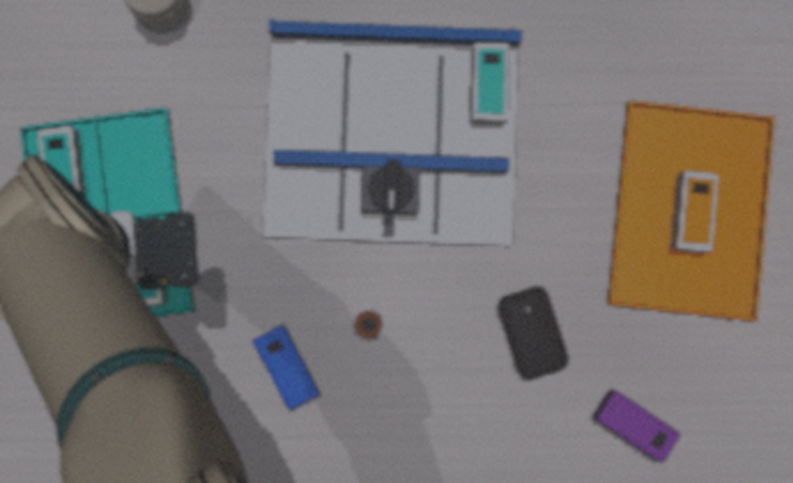

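The orange cassette is in fact still at the tray's centre (what I saw was parallax). The teal one on the bed is by the fence at crop (490,83). The next cassette is between the fingers.

play_rows --pt "0 0 24 0 0 0 0.3" --pt "0 0 24 0 0 0 0.3" --pt "-1 1 24 0 0 0 0.3" --pt "0 0 23 0 0 0 0.3" --pt "-1 1 23 0 0 0 0.3" --pt "0 0 0 0 0 0 0.3" --pt "0 0 0 0 0 0 -1" --pt "0 0 0 0 0 0 -1"

```text
time: 24.55
position: [0.4531, 0.3012, -0.0006]
orientation: [0.001, -0.032, 0.999, 0.0]
ft_force: [-0.0, -0.0, 0.6]
width: 0.518
```

play_rows --pt "0 0 0 0 0 0 -1" --pt "0 0 0 0 0 0 -1" --pt "0 0 0 0 0 0 -1"

```text
time: 24.85
position: [0.4529, 0.3013, -0.0005]
orientation: [0.001, -0.032, 0.999, 0.0]
ft_force: [-0.8, -1.3, 6.9]
width: 0.419
```

play_rows --pt "0 0 -10 0 0 0 -1" --pt "0 0 -20 0 0 0 -1" --pt "0 0 -30 0 0 0 -1" --pt "0 0 -30 0 0 0 -1" --pt "0 0 -30 0 0 0 -1" --pt "0 0 0 0 0 0 -1"

```text
time: 25.45
position: [0.4544, 0.3032, 0.1225]
orientation: [0.003, -0.032, 0.999, 0.002]
ft_force: [-0.5, 0.5, -0.8]
width: 0.419
```

```bash
python3 - <<'E'
from plan import *
from slots import *
im,p=snap('wrist','w15.png')
go((*slot(-.036),.118,1.524,-1))
E
```

```text
t 25.5 now [0.4532 0.3021 0.1204] yaw 1.635 tilt [ 0.004  0.003 -1.   ] w 0.421 F [-0.5 -0.1 -0.9] j7 0.89
[[-19,-34,0,0,0,0.01,-1],[-19,-34,0,0,0,0.01,-1],[-19,-33,0,0,0,0.01,-1],[-20,-33,0,0,0,0.01,-1],[-20,-33,0,0,0,0.01,-1],[-20,-33,0,0,0,0.01,-1],[-20,-33,1,0,0,0.01,-1],[-21,-32,0,0,0,0.01,-1]]
[[-21,-32,1,0,0,0.02,-1],[-22,-32,0,0,0,0.01,-1]]
```

View pics/w15.png

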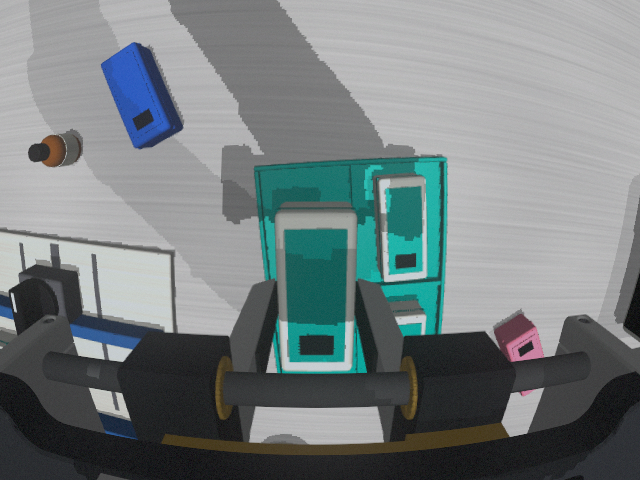

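Held. Carrying it to the second slot.

play_rows --pt "-19 -34 0 0 0 0.01 -1" --pt "-19 -34 0 0 0 0.01 -1" --pt "-19 -33 0 0 0 0.01 -1" --pt "-20 -33 0 0 0 0.01 -1" --pt "-20 -33 0 0 0 0.01 -1" --pt "-20 -33 0 0 0 0.01 -1" --pt "-20 -33 0 0 0 0.01 -1" --pt "-21 -32 0 0 0 0.01 -1"

```text
time: 26.3
position: [0.617, 0.0392, 0.1166]
orientation: [-0.002, 0.008, 1.0, -0.0]
ft_force: [1.2, 0.5, -0.7]
width: 0.42
```

play_rows --pt "-21 -32 0 0 0 0.02 -1" --pt "-22 -32 0 0 0 0.01 -1" --pt "0 0 0 0 0 0 -1" --pt "0 0 0 0 0 0 -1" --pt "0 0 0 0 0 0 -1"

```text
time: 26.8
position: [0.6577, -0.0223, 0.1171]
orientation: [-0.001, 0.022, 1.0, 0.001]
ft_force: [-0.4, 0.4, -1.6]
width: 0.42
```

```bash
python3 - <<'E'
from plan import *
from slots import *
go((*slot(-.036),.010,1.524,-1,22))
E
```

```text
t 26.8 now [ 0.6577 -0.0223  0.1171] yaw 1.527 tilt [-0.003  0.001 -1.   ] w 0.42 F [-0.4  0.4 -1.6] j7 1.44
[[-1,0,21,0,0,0,-1],[0,0,22,0,0,0,-1],[-1,0,21,0,0,0,-1],[0,-1,22,0,0,0,-1],[-1,0,21,0,0,0,-1]]
```

play_rows --pt "-1 0 21 0 0 0 -1" --pt "0 0 22 0 0 0 -1" --pt "-1 -1 21 0 0 0 -1" --pt "0 0 22 0 0 0 -1" --pt "0 0 21 0 0 0 -1" --pt "0 0 1 0 0 0 -1" --pt "0 0 0 0 0 0 -1"

```text
time: 27.5
position: [0.6604, -0.0237, 0.0102]
orientation: [-0.001, 0.022, 1.0, 0.0]
ft_force: [0.4, 0.4, -0.4]
width: 0.421
```

play_rows --pt "0 0 1 0 0 0 -1" --pt "0 0 0 0 0 0 -1"

```text
time: 27.7
position: [0.6616, -0.025, 0.0104]
orientation: [0.001, 0.023, 1.0, 0.0]
ft_force: [0.4, -0.8, -1.0]
width: 0.421
```

play_rows --pt "0 0 2 0 0 0 -1" --pt "0 0 0 0 0 0 -1"

```text
time: 27.9
position: [0.6611, -0.0254, 0.0075]
orientation: [0.0, 0.023, 1.0, 0.0]
ft_force: [-0.2, -0.1, -0.6]
width: 0.419
```

play_rows --pt "0 0 0 0 0 0 0.2" --pt "0 0 0 0 0 0 0.2" --pt "0 0 0 0 0 0 0.2" --pt "0 0 -30 0 0 0 0.2" --pt "0 0 -40 0 0 0 0.2" --pt "0 0 -40 0 0 0 0.3" --pt "0 0 0 0 0 0 0.3" --pt "0 0 0 0 0 0 0.3"

```text
time: 28.7
position: [0.6617, -0.0254, 0.1183]
orientation: [0.001, 0.023, 1.0, -0.0]
ft_force: [0.6, -0.4, 0.3]
width: 0.651
```

```bash
python3 - <<'E'
from plan import *
im,p=snap('wrist','w16.png')
go((.5662,.3928,.12,1.67,.3))
E
```

```text
t 28.75 now [ 0.6605 -0.0254  0.1169] yaw 1.525 tilt [-0.001 -0.    -1.   ] w 0.651 F [-0.2 -0.4  0.3] j7 1.44
[[10,38,0,0,0,-0.01,0.3],[10,38,0,0,0,-0.01,0.3],[10,38,0,0,0,-0.01,0.3],[9,38,0,0,0,-0.01,0.3],[9,38,0,0,0,-0.02,0.3],[8,38,-1,0,0,-0.01,0.3],[8,38,0,0,0,-0.02,0.3],[7,38,-1,0,0,-0.01,0.3]]
[[6,38,0,0,0,-0.02,0.3],[6,39,-1,0,0,-0.01,0.3],[5,38,0,0,0,-0.02,0.3]]
```

View pics/w16.png

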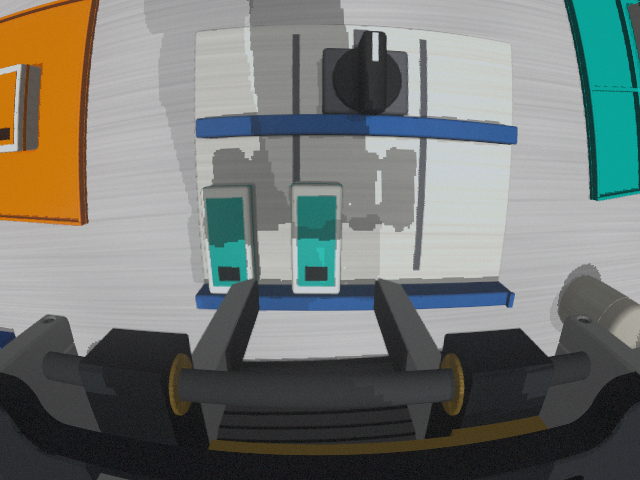

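Two are down side by side, at (230,240) and (317,240). Next is the upper left one.

play_rows --pt "10 38 0 0 0 -0.01 0.3" --pt "10 38 0 0 0 -0.01 0.3" --pt "10 38 0 0 0 -0.01 0.3" --pt "9 38 0 0 0 -0.01 0.3" --pt "9 38 0 0 0 -0.02 0.3" --pt "8 38 0 0 0 -0.01 0.3" --pt "8 38 0 0 0 -0.02 0.3" --pt "7 38 0 0 0 -0.01 0.3"

```text
time: 29.55
position: [0.59, 0.28, 0.1151]
orientation: [-0.002, -0.027, 1.0, -0.001]
ft_force: [0.0, -0.0, 0.1]
width: 0.65
```

play_rows --pt "6 38 0 0 0 -0.02 0.3" --pt "6 39 0 0 0 -0.01 0.3" --pt "5 38 0 0 0 -0.02 0.3" --pt "0 0 0 0 0 0 0.3" --pt "0 0 0 0 0 0 0.3" --pt "0 0 0 0 0 0 0.3"

```text
time: 30.15
position: [0.5669, 0.3903, 0.1158]
orientation: [-0.001, -0.051, 0.999, -0.001]
ft_force: [0.5, -1.2, -0.5]
width: 0.648
```

```bash
python3 - <<'E'
from plan import *
im,p=snap('wrist','w17.png')
go((.5662,.3928,-.003,1.67,.3,28))
E
```

```text
t 30.2 now [0.5673 0.3901 0.1163] yaw 1.673 tilt [-0.001 -0.002 -1.   ] w 0.653 F [-0.2 -0.5 -0.2] j7 0.94
[[0,1,24,0,0,0,0.3],[0,1,24,0,0,0,0.3],[0,0,24,0,0,0,0.3],[0,1,24,0,0,0,0.3],[1,0,23,0,0,0,0.3]]
```

View pics/w17.png

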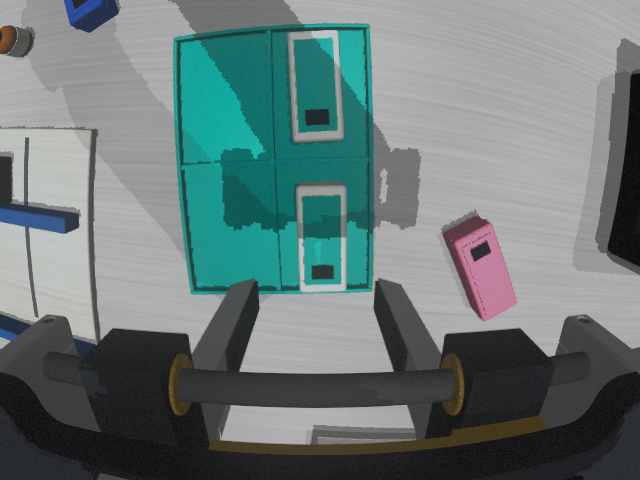

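play_rows --pt "0 1 24 0 0 0 0.3" --pt "0 1 24 0 0 0 0.3" --pt "0 0 24 0 0 0 0.3" --pt "0 1 24 0 0 0 0.3" --pt "1 0 22 0 0 0 0.3" --pt "0 0 0 0 0 0 0.3" --pt "0 0 0 0 0 0 -1" --pt "0 0 0 0 0 0 -1"

```text
time: 31.0
position: [0.5668, 0.3956, 0.0008]
orientation: [0.001, -0.052, 0.999, 0.001]
ft_force: [-0.8, 0.3, 0.6]
width: 0.517
```

play_rows --pt "0 0 0 0 0 0 -1" --pt "0 0 0 0 0 0 -1" --pt "0 0 0 0 0 0 -1"

```text
time: 31.3
position: [0.5666, 0.3957, 0.0008]
orientation: [0.001, -0.052, 0.999, 0.0]
ft_force: [-0.5, -1.7, 6.6]
width: 0.42
```

play_rows --pt "0 0 -10 0 0 0 -1" --pt "0 0 -20 0 0 0 -1" --pt "0 0 -30 0 0 0 -1" --pt "0 0 -30 0 0 0 -1" --pt "0 0 -30 0 0 0 -1" --pt "0 0 0 0 0 0 -1"

```text
time: 31.9
position: [0.5679, 0.398, 0.1244]
orientation: [0.004, -0.052, 0.999, 0.003]
ft_force: [0.4, 0.6, -0.7]
width: 0.421
```

```bash
python3 - <<'E'
from plan import *
from slots import *
im,p=snap('wrist','w18.png')
go((*slot(.036),.118,1.524,-1))
E
```

```text
t 31.95 now [0.5665 0.3969 0.1217] yaw 1.675 tilt [ 0.003  0.003 -1.   ] w 0.417 F [-1.1  0.1 -2.2] j7 0.94
[[-6,-36,0,0,0,0.02,-1],[-7,-36,0,0,0,0.01,-1],[-7,-35,0,0,0,0.02,-1],[-8,-35,0,0,0,0.01,-1],[-8,-35,0,0,0,0.02,-1],[-9,-35,1,0,0,0.01,-1],[-9,-35,0,0,0,0.02,-1],[-10,-35,1,0,0,0.01,-1]]
[[-10,-35,0,0,0,0.02,-1],[-11,-34,1,0,0,0.01,-1]]
```

View pics/w18.png

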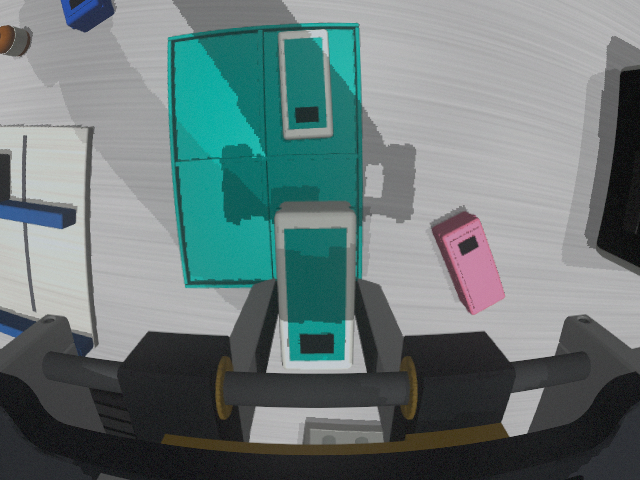

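play_rows --pt "-6 -36 0 0 0 0.02 -1" --pt "-7 -36 0 0 0 0.01 -1" --pt "-7 -35 0 0 0 0.02 -1" --pt "-8 -35 0 0 0 0.01 -1" --pt "-8 -35 0 0 0 0.02 -1" --pt "-9 -35 0 0 0 0.01 -1" --pt "-9 -35 0 0 0 0.02 -1" --pt "-10 -35 0 0 0 0.01 -1"

```text
time: 32.75
position: [0.6419, 0.1154, 0.1173]
orientation: [-0.002, 0.008, 1.0, -0.0]
ft_force: [-0.3, -0.9, -0.6]
width: 0.418
```

play_rows --pt "-10 -35 0 0 0 0.02 -1" --pt "-11 -34 0 0 0 0.01 -1" --pt "0 0 0 0 0 0 -1" --pt "0 0 0 0 0 0 -1" --pt "0 0 0 0 0 0 -1"

```text
time: 33.25
position: [0.6613, 0.0494, 0.1181]
orientation: [-0.001, 0.022, 1.0, 0.001]
ft_force: [-0.1, 0.1, -1.9]
width: 0.422
```

```bash
python3 - <<'E'
from plan import *
from slots import *
go((*slot(.036),.011,1.524,-1,22))
E
```

```text
t 33.25 now [0.6613 0.0494 0.1181] yaw 1.527 tilt [-0.002  0.002 -1.   ] w 0.422 F [-0.1  0.1 -1.9] j7 1.33
[[-1,0,21,0,0,0,-1],[0,0,22,0,0,0,-1],[-1,0,21,0,0,0,-1],[0,-1,22,0,0,0,-1],[-1,0,21,0,0,0,-1]]
```

play_rows --pt "-1 0 21 0 0 0 -1" --pt "0 0 22 0 0 0 -1" --pt "0 -1 21 0 0 0 -1" --pt "0 0 22 0 0 0 -1" --pt "0 0 20 0 0 0 -1" --pt "0 0 2 0 0 0 -1" --pt "0 0 1 0 0 0 -1" --pt "0 0 0 0 0 0 -1"

```text
time: 34.05
position: [0.6638, 0.0473, 0.011]
orientation: [0.0, 0.022, 1.0, 0.0]
ft_force: [0.2, 0.2, -1.0]
width: 0.423
```

play_rows --pt "0 0 1 0 0 0 -1" --pt "0 0 0 0 0 0 -1"

```text
time: 34.25
position: [0.6639, 0.0464, 0.01]
orientation: [0.001, 0.023, 1.0, 0.0]
ft_force: [0.5, 0.9, -0.7]
width: 0.418
```

Contact is expected at about 0.0088.

play_rows --pt "0 0 1 0 0 0 -1" --pt "0 0 0 0 0 0 -1" --pt "0 0 0 0 0 0 0.2" --pt "0 0 0 0 0 0 0.2" --pt "0 0 0 0 0 0 0.2" --pt "0 0 -30 0 0 0 0.2" --pt "0 0 -40 0 0 0 0.2" --pt "0 0 -40 0 0 0 0.3"

```text
time: 35.05
position: [0.663, 0.0463, 0.1191]
orientation: [-0.001, 0.023, 1.0, -0.0]
ft_force: [0.2, -0.5, -0.2]
width: 0.637
```

play_rows --pt "0 0 0 0 0 0 0.3" --pt "0 0 0 0 0 0 0.3"

```text
time: 35.25
position: [0.6641, 0.0464, 0.1194]
orientation: [0.001, 0.023, 1.0, 0.0]
ft_force: [0.4, -0.6, -1.2]
width: 0.651
```

```bash
python3 - <<'E'
from plan import *
im,p=snap('wrist','w19.png')
go((.4433,.3747,.12,1.696,.3))
E
```

```text
t 35.3 now [0.6629 0.0462 0.1179] yaw 1.525 tilt [-0.001 -0.    -1.   ] w 0.648 F [-0.2 -0.2 -0.4] j7 1.33
[[23,32,0,0,0,-0.02,0.3],[23,32,0,0,0,-0.02,0.3],[22,33,0,0,0,-0.02,0.3],[22,33,0,0,0,-0.02,0.3],[21,34,0,0,0,-0.02,0.3],[20,34,0,0,0,-0.01,0.3],[20,34,-1,0,0,-0.02,0.3],[19,34,0,0,0,-0.01,0.3]]
[[19,35,-1,0,0,-0.02,0.3],[18,35,0,0,0,-0.01,0.3]]
```

View pics/w19.png

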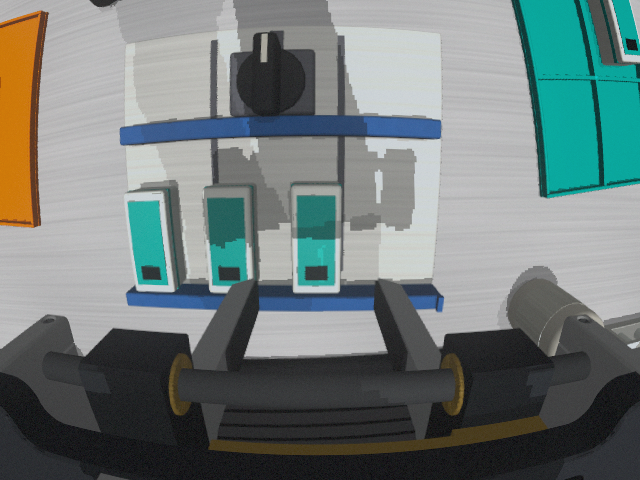

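Three are on the bed. Going for the last, at the lower left.

play_rows --pt "23 32 0 0 0 -0.02 0.3" --pt "23 32 0 0 0 -0.02 0.3" --pt "22 33 0 0 0 -0.02 0.3" --pt "22 33 0 0 0 -0.02 0.3" --pt "21 34 0 0 0 -0.02 0.3" --pt "20 34 0 0 0 -0.01 0.3" --pt "20 34 0 0 0 -0.02 0.3" --pt "19 34 0 0 0 -0.01 0.3"

```text
time: 36.1
position: [0.4853, 0.3092, 0.1164]
orientation: [-0.002, -0.047, 0.999, -0.001]
ft_force: [0.3, 0.4, -0.9]
width: 0.65
```

play_rows --pt "19 35 0 0 0 -0.02 0.3" --pt "18 35 0 0 0 -0.01 0.3" --pt "0 0 0 0 0 0 0.3" --pt "0 0 0 0 0 0 0.3" --pt "0 0 0 0 0 0 0.3"

```text
time: 36.6
position: [0.4439, 0.3726, 0.1171]
orientation: [-0.001, -0.061, 0.998, -0.001]
ft_force: [0.5, 0.2, 0.9]
width: 0.651
```

```bash
python3 - <<'E'
from plan import *
im,p=snap('wrist','w20.png')
go((.4433,.3747,-.003,1.696,.3,28))
E
```

```text
t 36.65 now [0.4443 0.3725 0.1174] yaw 1.692 tilt [-0.001 -0.002 -1.   ] w 0.651 F [ 0.2 -0.5 -0.4] j7 0.84
[[0,1,24,0,0,0,0.3],[0,0,24,0,0,0,0.3],[0,1,24,0,0,0,0.3],[0,0,24,0,0,0,0.3],[1,1,24,0,0,0,0.3]]
```

View pics/w20.png

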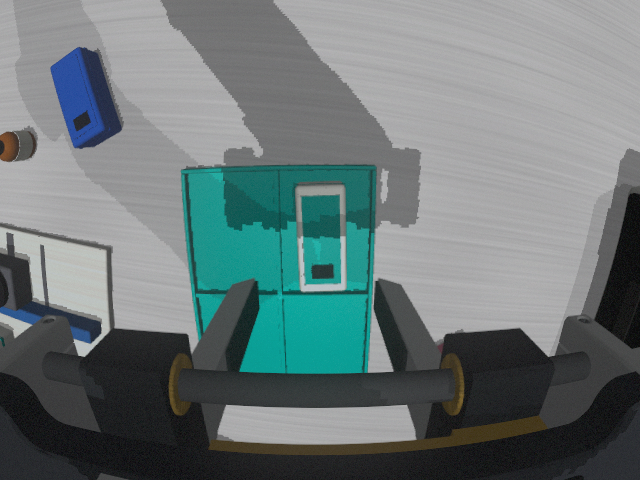

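play_rows --pt "0 1 24 0 0 0 0.3" --pt "0 0 24 0 0 0 0.3" --pt "0 1 24 0 0 0 0.3" --pt "0 0 24 0 0 0 0.3" --pt "0 1 22 0 0 0 0.3" --pt "0 0 0 0 0 0 0.3" --pt "0 0 0 0 0 0 -1" --pt "0 0 0 0 0 0 -1"

```text
time: 37.45
position: [0.4443, 0.3776, 0.0014]
orientation: [0.001, -0.061, 0.998, 0.0]
ft_force: [0.8, -0.0, 0.0]
width: 0.516
```

play_rows --pt "0 0 0 0 0 0 -1" --pt "0 0 0 0 0 0 -1" --pt "0 0 0 0 0 0 -1"

```text
time: 37.75
position: [0.4441, 0.3778, 0.0015]
orientation: [0.001, -0.062, 0.998, 0.0]
ft_force: [0.2, -1.0, 6.8]
width: 0.42
```

play_rows --pt "0 0 -10 0 0 0 -1" --pt "0 0 -20 0 0 0 -1" --pt "0 0 -30 0 0 0 -1" --pt "0 0 -30 0 0 0 -1" --pt "0 0 -30 0 0 0 -1" --pt "0 0 0 0 0 0 -1"

```text
time: 38.35
position: [0.4453, 0.38, 0.1248]
orientation: [0.003, -0.062, 0.998, 0.003]
ft_force: [-0.2, 0.5, -0.9]
width: 0.424
```

```bash
python3 - <<'E'
from plan import *
from slots import *
im,p=snap('wrist','w21.png')
go((*slot(.108),.118,1.524,-1))
E
```

```text
t 38.4 now [0.4441 0.3788 0.1225] yaw 1.695 tilt [ 0.003  0.003 -1.   ] w 0.42 F [ 0.4 -0.2 -1. ] j7 0.83
[[-21,-32,0,0,0,0.02,-1],[-22,-31,1,0,0,0.02,-1],[-22,-31,0,0,0,0.02,-1],[-23,-30,1,0,0,0.02,-1],[-23,-30,0,0,0,0.02,-1],[-24,-29,1,0,0,0.02,-1],[-25,-29,0,0,0,0.02,-1],[-25,-28,1,0,0,0.02,-1]]
[[-26,-28,0,0,0,0.01,-1]]
```

View pics/w21.png

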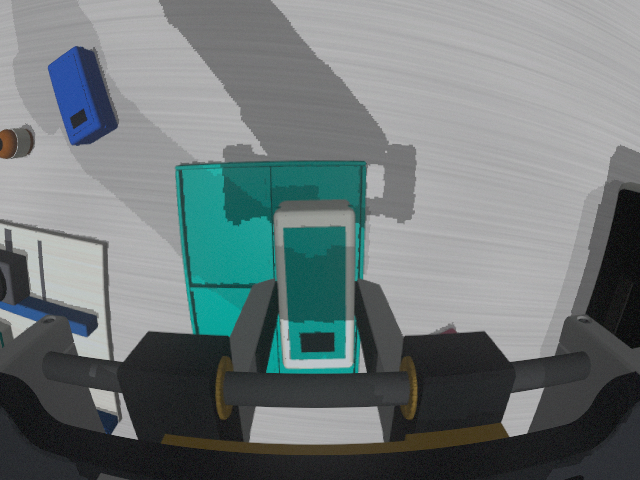

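play_rows --pt "-21 -32 0 0 0 0.02 -1" --pt "-22 -31 0 0 0 0.02 -1" --pt "-22 -31 0 0 0 0.02 -1" --pt "-23 -30 0 0 0 0.02 -1" --pt "-23 -30 0 0 0 0.02 -1" --pt "-24 -29 0 0 0 0.02 -1" --pt "-25 -29 0 0 0 0.02 -1" --pt "-25 -28 0 0 0 0.02 -1"

```text
time: 39.2
position: [0.6407, 0.1461, 0.1185]
orientation: [-0.002, 0.018, 1.0, -0.0]
ft_force: [1.3, 0.1, -0.9]
width: 0.419
```

play_rows --pt "-26 -28 0 0 0 0.01 -1" --pt "0 0 0 0 0 0 -1" --pt "0 0 0 0 0 0 -1" --pt "0 0 0 0 0 0 -1"

```text
time: 39.6
position: [0.6644, 0.1205, 0.1191]
orientation: [-0.001, 0.022, 1.0, 0.0]
ft_force: [-0.3, 0.8, -0.5]
width: 0.419
```

```bash
python3 - <<'E'
from plan import *
from slots import *
im,p=snap('wrist','w22.png')
go((*slot(.108),.011,1.524,-1,22))
E
```

```text
t 39.65 now [0.6646 0.1208 0.1195] yaw 1.528 tilt [-0.002  0.001 -1.   ] w 0.422 F [-0.   0.1 -1.1] j7 1.23
[[-1,0,22,0,0,0,-1],[0,0,22,0,0,0,-1],[-1,0,21,0,0,0,-1],[0,0,22,0,0,0,-1],[-1,-1,21,0,0,0,-1]]
```

View pics/w22.png

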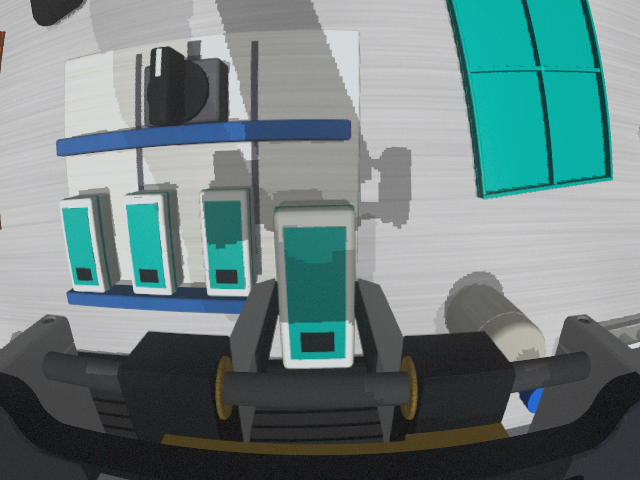

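play_rows --pt "-1 0 22 0 0 0 -1" --pt "0 0 22 0 0 0 -1" --pt "0 0 21 0 0 0 -1" --pt "0 -1 22 0 0 0 -1" --pt "0 0 19 0 0 0 -1" --pt "0 0 2 0 0 0 -1" --pt "0 0 1 0 0 0 -1" --pt "0 0 0 0 0 0 -1"

```text
time: 40.45
position: [0.6674, 0.1186, 0.0122]
orientation: [0.001, 0.022, 1.0, 0.0]
ft_force: [-0.4, 0.0, -0.6]
width: 0.418
```

play_rows --pt "0 0 1 0 0 0 -1" --pt "0 0 0 0 0 0 -1"

```text
time: 40.65
position: [0.6675, 0.1179, 0.0111]
orientation: [0.001, 0.023, 1.0, 0.0]
ft_force: [0.1, 0.7, -1.4]
width: 0.417
```

play_rows --pt "0 0 1 0 0 0 -1" --pt "0 0 0 0 0 0 -1" --pt "0 0 0 0 0 0 0.2" --pt "0 0 0 0 0 0 0.2" --pt "0 0 0 0 0 0 0.2" --pt "0 0 -30 0 0 0 0.2" --pt "0 0 -40 0 0 0 0.2" --pt "0 0 -40 0 0 0 0"

```text
time: 41.45
position: [0.6666, 0.1176, 0.12]
orientation: [-0.001, 0.023, 1.0, -0.0]
ft_force: [0.3, -0.4, -0.6]
width: 0.545
```

```bash
python3 - <<'E'
from plan import *
go((.42,.1,.14,1.505,0))
E
```

```text
t 41.45 now [0.6666 0.1176 0.12  ] yaw 1.525 tilt [-0.001 -0.    -1.   ] w 0.545 F [ 0.3 -0.4 -0.6] j7 1.23
[[35,-4,-3,0,0,0,0],[35,-4,-3,0,0,0,0],[35,-4,-3,0,0,0,0],[35,-4,-3,0,0,0,0],[35,-4,-3,0,0,0.01,0],[35,-5,-2,0,0,0,0],[35,-5,-3,0,0,0.01,0]]
```

Moving aside for a clear top view before pushing the bar.

play_rows --pt "30 25 -3 0 0 0 0" --pt "30 25 -3 0 0 0 0" --pt "30 25 -3 0 0 0 0" --pt "30 25 -3 0 0 0 0" --pt "30 25 -3 0 0 0 0" --pt "10 25 0 0 0 0 0" --pt "0 25 0 0 0 0 0" --pt "0 0 0 0 0 0 0"

```text
time: 42.25
position: [0.5142, 0.3049, 0.1347]
orientation: [0.0, 0.02, 1.0, 0.002]
ft_force: [0.5, -0.3, -0.1]
width: 0.502
```

```bash
python3 - <<'E'
from plan import *
im,p=snap('top','t22.png');crop(im,265,135,400,250,5.9,'t22c.png');crop(im,160,135,505,345,2.3,'t22d.png')
go()
E
```

```text
t 42.3 now [0.5147 0.3017 0.1343] yaw 1.528 tilt [ 0.     0.001 -1.   ] w 0.505 F [-0.3 -0.4  0.2] j7 0.88
```

View pics/t22c.png

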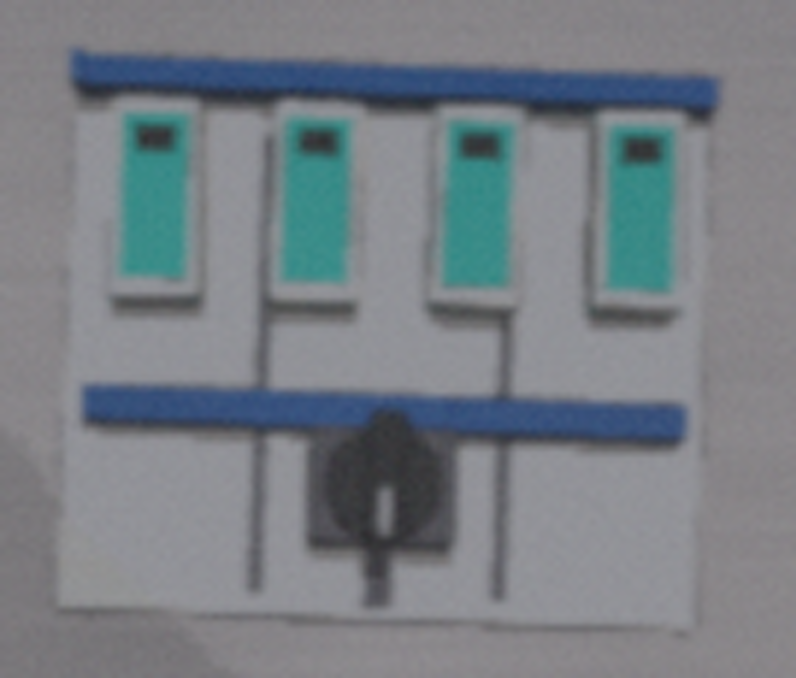

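View pics/t22d.png

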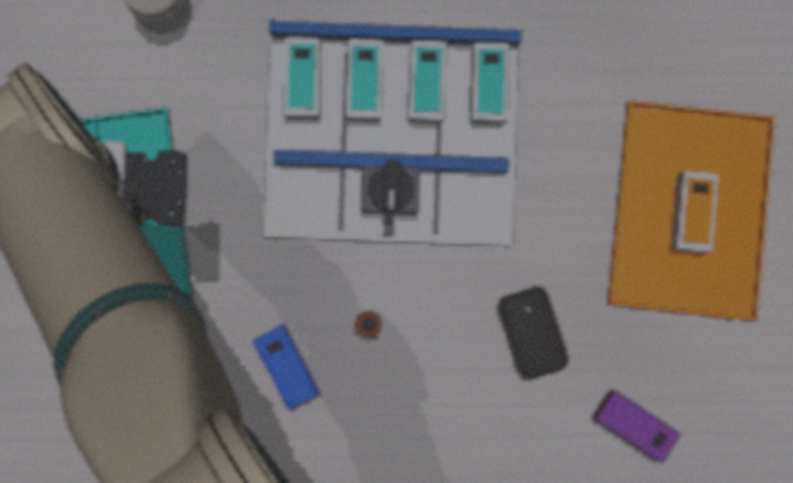

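All four lie straight between the bar and the fence, the orange one is centred in its tray, and the bystanders are unmoved. Regripping the knob.

```bash
python3 - <<'E'
from plan import *
go((.5363,.018,.14,1.507,0))
E
```

```text
t 42.3 now [0.5147 0.3017 0.1343] yaw 1.528 tilt [ 0.     0.001 -1.   ] w 0.505 F [-0.3 -0.4  0.2] j7 0.88
[[-4,-35,-1,0,0,0,0],[-4,-35,-1,0,0,0,0],[-4,-35,-1,0,0,0,0],[-4,-36,-1,0,0,0,0],[-4,-35,0,0,0,0.01,0],[-5,-35,-1,0,0,0,0],[-5,-36,0,0,0,0.01,0],[-5,-35,-1,0,0,0,0]]
```

play_rows --pt "-4 -35 0 0 0 0 0" --pt "-4 -35 0 0 0 0 0" --pt "-4 -35 0 0 0 0 0" --pt "-4 -36 0 0 0 0 0" --pt "-4 -35 0 0 0 0.01 0" --pt "-5 -35 0 0 0 0 0" --pt "-5 -36 0 0 0 0.01 0" --pt "-5 -35 0 0 0 0 0"

```text
time: 43.1
position: [0.5354, 0.0127, 0.1343]
orientation: [-0.0, 0.034, 0.999, -0.001]
ft_force: [0.1, -0.5, -0.1]
width: 0.505
```

play_rows --pt "0 0 0 0 0 0 0" --pt "0 0 0 0 0 0 0" --pt "0 0 0 0 0 0 0"

```text
time: 43.4
position: [0.5356, 0.0169, 0.1343]
orientation: [-0.0, 0.033, 0.999, 0.0]
ft_force: [0.3, 0.7, -1.3]
width: 0.498
```

```bash
python3 - <<'E'
from plan import *
im,p=snap('wrist','w23.png')
go((.5363,.018,.039,1.507,0,22))
E
```

```text
t 43.45 now [0.5357 0.0175 0.1343] yaw 1.506 tilt [-0.     0.001 -1.   ] w 0.499 F [-0.3  0.1 -0.7] j7 1.34
[[0,0,19,0,0,0,0],[0,0,19,0,0,0,0],[0,0,19,0,0,0,0],[0,0,19,0,0,0,0],[-1,1,19,0,0,0,0]]
```

View pics/w23.png

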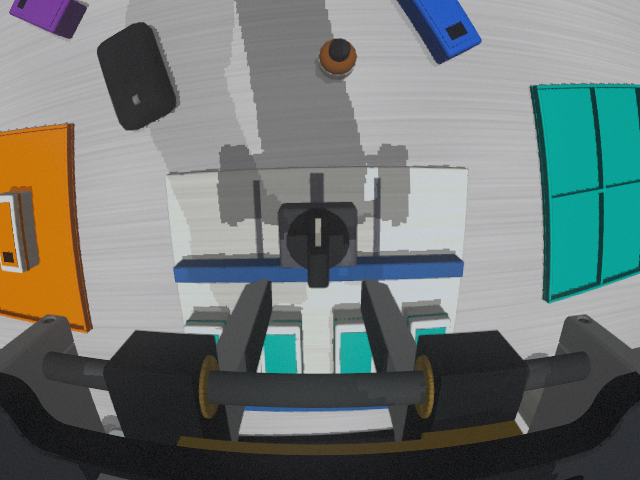

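play_rows --pt "0 0 19 0 0 0 0" --pt "0 0 19 0 0 0 0" --pt "0 0 19 0 0 0 0" --pt "0 0 19 0 0 0 0" --pt "0 1 19 0 0 0 0" --pt "0 0 0 0 0 0 0" --pt "0 0 0 0 0 0 -1" --pt "0 0 0 0 0 0 -1" --squeeze 40

```text
time: 44.25
position: [0.5367, 0.018, 0.0402]
orientation: [0.001, 0.033, 0.999, 0.0]
ft_force: [0.3, -1.0, 0.9]
width: 0.363
```

play_rows --pt "0 0 0 0 0 0 -1" --pt "0 0 0 0 0 0 -1" --pt "0 0 0 0 0 0 -1" --pt "0 0 0 0 0 0 -1"

```text
time: 44.65
position: [0.5366, 0.0181, 0.04]
orientation: [0.001, 0.033, 0.999, 0.0]
ft_force: [-0.6, 1.5, 6.0]
width: 0.165
```

Gripped (0.165). Pushing the bar forward along tool -x.

play_rows --pt "-6 0 0 0 0 0 -1" --pt "-6 0 0 0 0 0 -1" --pt "-6 1 0 0 0 0 -1" --pt "-6 0 0 0 0 0 -1" --pt "-6 0 0 0 0 0 -1" --pt "-5 0 0 0 0 0 -1" --pt "-4 0 0 0 0 0 -1" --pt "0 0 0 0 0 0 -1"

```text
time: 45.45
position: [0.5755, 0.0164, 0.04]
orientation: [0.0, 0.033, 0.999, 0.0]
ft_force: [-1.0, 0.9, 5.9]
width: 0.167
```

play_rows --pt "-2 0 0 0 0 0 -1" --pt "-2 0 0 0 0 0 -1" --pt "0 0 0 0 0 0 -1"

```text
time: 45.75
position: [0.577, 0.0163, 0.04]
orientation: [-0.002, 0.033, 0.999, 0.0]
ft_force: [-4.9, 1.7, 11.0]
width: 0.163
```

play_rows --pt "-2 0 0 0 0 0 -1" --pt "-1 0 0 0 0 0 -1" --pt "0 0 0 0 0 0 -1"

```text
time: 46.05
position: [0.5791, 0.0162, 0.0399]
orientation: [-0.002, 0.033, 0.999, 0.0]
ft_force: [-6.0, 2.4, 11.7]
width: 0.167
```

```bash
python3 - <<'E'
from plan import *
go()
im,p=snap('scene','s24.png');crop(im,210,230,410,380,4,'s24c.png')
im,p=snap('top','t24.png');crop(im,265,135,400,250,5.9,'t24c.png')
E
```

```text
t 46.05 now [0.5791 0.0162 0.0399] yaw 1.506 tilt [-0.005  0.    -1.   ] w 0.167 F [-6.   2.4 11.7] j7 1.33
```

View pics/s24c.png

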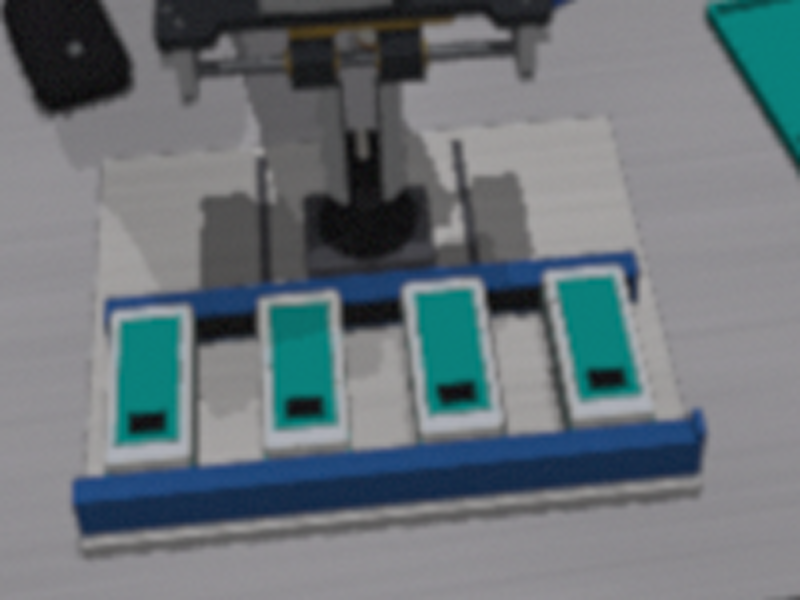

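View pics/t24c.png

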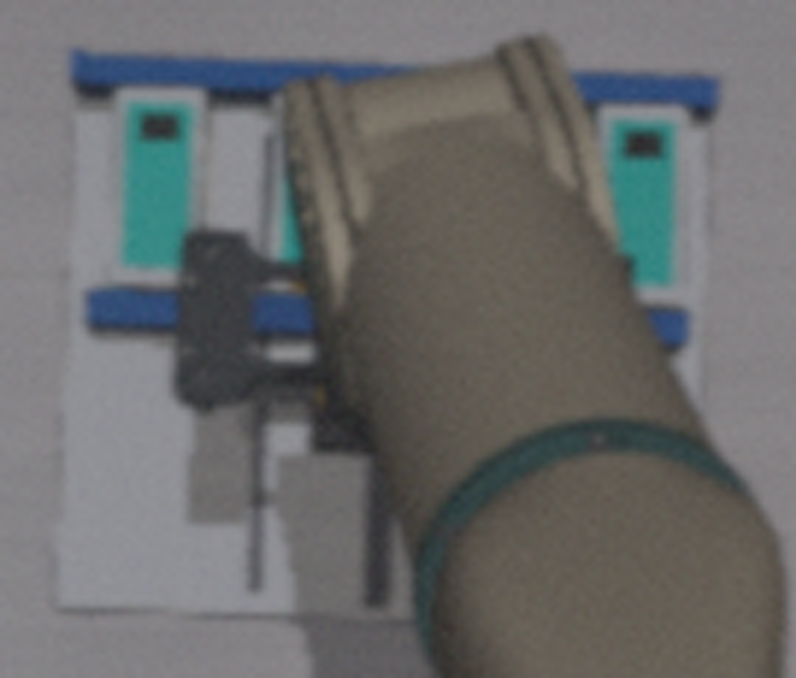

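The bar's edge is at crop (89,291), against 290 originally, so it's nearly home. Pressing a little more to see whether it has stopped.

play_rows --pt "-2 0 0 0 0 0 -1" --pt "-2 0 0 0 0 0 -1" --pt "0 0 0 0 0 0 -1" --pt "0 0 0 0 0 0 -1"

```text
time: 46.55
position: [0.5804, 0.0161, 0.0399]
orientation: [-0.005, 0.033, 0.999, 0.0]
ft_force: [-10.9, 1.7, 17.4]
width: 0.168
```

play_rows --pt "-2 0 0 0 0 0 -1" --pt "0 0 0 0 0 0 -1" --pt "0 0 0 0 0 0 -1"

```text
time: 46.85
position: [0.5804, 0.0161, 0.0399]
orientation: [-0.007, 0.032, 0.999, -0.0]
ft_force: [-14.0, 3.0, 20.3]
width: 0.165
```

```bash
python3 - <<'E'
from plan import *
go()
im,p=snap('wrist','w25.png');
im,p=snap('scene','s25.png');crop(im,210,270,410,380,4,'s25c.png')
E
```

```text
t 46.85 now [0.5804 0.0161 0.0399] yaw 1.506 tilt [-0.013  0.    -1.   ] w 0.165 F [-14.    3.   20.3] j7 1.33
```

View pics/s25c.png

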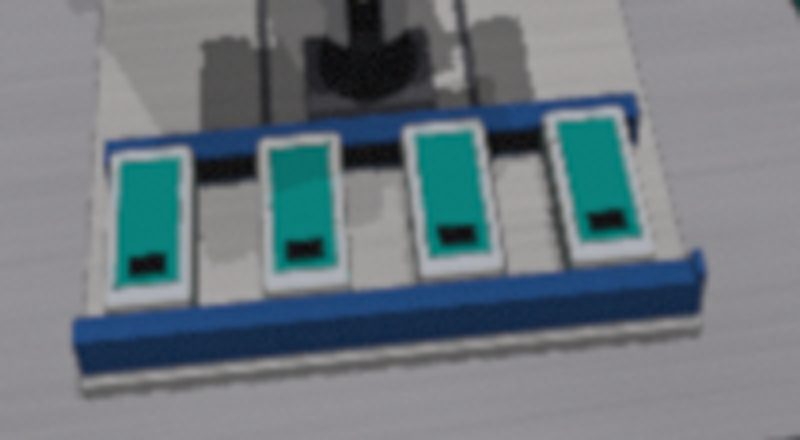

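View pics/w25.png

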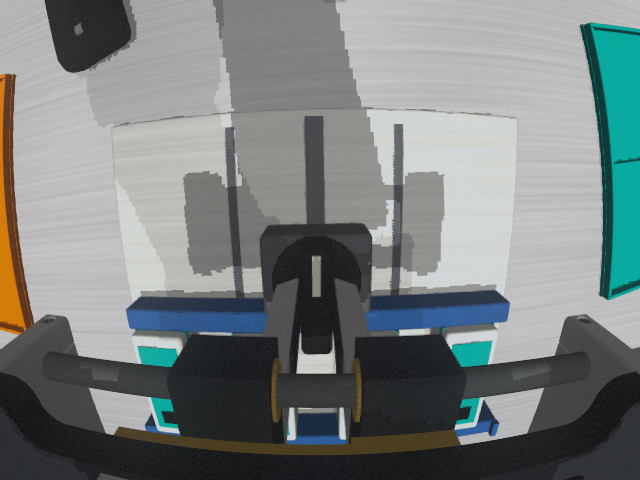

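The bar has stopped at 0.5804, its starting place, with the force rising to 14 N, so the cassettes are held. Turning clockwise.

play_rows --pt "0 0 0 0 0 0.1 -1" --pt "0 0 0 0 0 0.1 -1" --pt "0 0 0 0 0 0.1 -1" --pt "0 0 0 0 0 0.1 -1" --pt "0 0 0 0 0 0.1 -1" --pt "0 0 0 0 0 0.1 -1" --pt "0 0 0 0 0 0.1 -1"

```text
time: 47.65
position: [0.5803, 0.0162, 0.0399]
orientation: [-0.007, 0.375, 0.927, -0.002]
ft_force: [-14.2, 1.9, 19.9]
width: 0.166
```

play_rows --pt "0 0 0 0 0 0.1 -1" --pt "0 0 0 0 0 0.1 -1" --pt "0 0 0 0 0 0.1 -1" --pt "0 0 0 0 0 0.1 -1" --pt "0 0 0 0 0 0.1 -1" --pt "0 0 0 0 0 0.1 -1" --pt "0 0 0 0 0 0.08 -1" --pt "0 0 0 0 0 0 -1"

```text
time: 48.45
position: [0.5803, 0.0163, 0.0399]
orientation: [-0.006, 0.662, 0.75, -0.004]
ft_force: [-13.5, 2.1, 21.2]
width: 0.168
```

```bash
python3 - <<'E'
from plan import *
go(); print(monitor.sense()['torque'])
im,p=snap('wrist','w26.png');
E
```

```text
t 48.45 now [0.5803 0.0163 0.0399] yaw 0.124 tilt [-0.014  0.003 -1.   ] w 0.168 F [-13.5   2.1  21.2] j7 0.35
[3.90815363e-01 3.56929639e+00 2.51248652e-03]
```

View pics/w26.png

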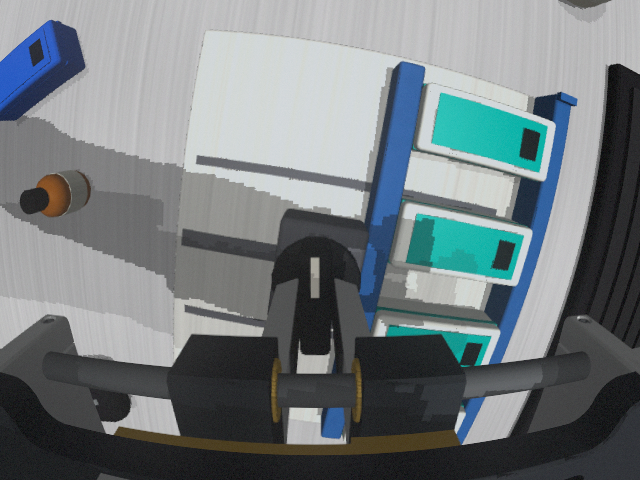

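The knob is back at its starting angle and the cassettes sit against fence and bar. Relaxing the push, letting go and rising clear.

play_rows --pt "0 -2 0 0 0 0 -1" --pt "0 -2 -1 0 0 0 -1" --pt "0 0 0 0 0 0 0" --pt "0 0 0 0 0 0 0" --pt "0 0 0 0 0 0 0" --pt "0 0 0 0 0 0 0" --pt "0 0 -30 0 0 0 0" --pt "0 0 -40 0 0 0 0"

```text
time: 49.3
position: [0.5823, 0.0142, 0.1092]
orientation: [-0.002, 0.662, 0.75, -0.002]
ft_force: [0.4, 0.2, 0.4]
width: 0.496
```

play_rows --pt "0 0 -40 0 0 0 0" --pt "-40 0 0 0 0 0 0" --pt "-40 0 0 0 0 0 0" --pt "-40 -5 0 0 0 0 0" --pt "-40 -5 0 0 0 0 0" --pt "-40 -5 0 0 0 0 0" --pt "-40 0 0 0 0 0 0" --pt "-40 0 0 0 0 0 0"

```text
time: 50.1
position: [0.6039, -0.2671, 0.1503]
orientation: [0.0, 0.662, 0.75, -0.0]
ft_force: [0.8, 0.1, 0.1]
width: 0.5
```

play_rows --pt "0 0 0 0 0 0 0" --pt "0 0 0 0 0 0 0" --pt "0 0 0 0 0 0 0"

```text
time: 50.4
position: [0.6042, -0.2635, 0.1499]
orientation: [-0.001, 0.661, 0.75, 0.0]
ft_force: [-0.4, -0.1, 0.2]
width: 0.501
```

```bash
python3 - <<'E'
from plan import *
go()
im,p=snap('top','t27.png');crop(im,265,135,400,250,5.9,'t27c.png');crop(im,160,135,505,345,2.3,'t27d.png')
E
```

```text
t 50.4 now [ 0.6042 -0.2635  0.1499] yaw 0.126 tilt [-0.     0.001 -1.   ] w 0.501 F [-0.4 -0.1  0.2] j7 0.71
```

View pics/t27c.png

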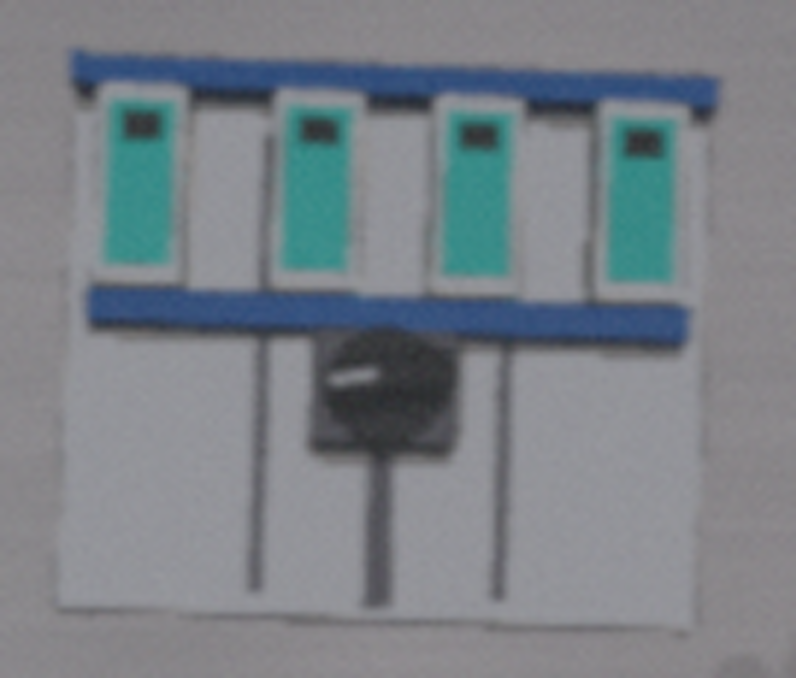

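View pics/t27d.png

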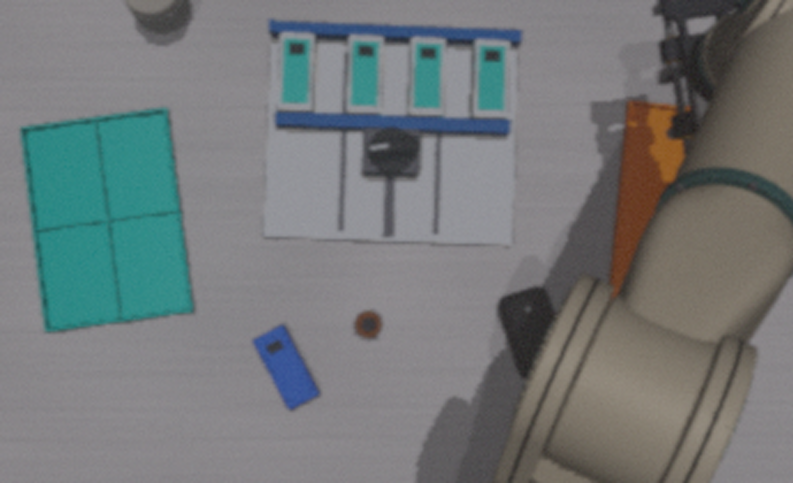

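The leftmost cassette has shifted a few mm towards +y. I'll measure all four.

```bash
python3 - <<'E'
from fit import *
c=lambda a,b,cc,d:[(.045,.02,.018,*a),(.045,-.02,.018,*b),(-.045,.02,.018,*cc),(-.045,-.02,.018,*d)]
for n,q in dict(A=((101,84),(189,86),(93,282),(182,285)),B=((274,89),(363,92),(268,287),(358,290)),C=((438,94),(525,97),(432,292),(518,295)),D=((600,100),(688,103),(594,300),(684,303))).items():
    t=fit(c(*q),5.9,265,135,[.6,0,0],z0=.030)
    dx,dy=t[0]-.604,t[1]-.015; a=-.0465
    print(n,'bed x %.4f y %.4f yaw %.3f'%(np.cos(a)*dx+np.sin(a)*dy,-np.sin(a)*dx+np.cos(a)*dy,t[2]-a))
E
```

```text
[ 0.6712  0.1231 -0.0432] resid px [[-0.2, -0.3], [0.2, -0.1], [-0.1, 0.2], [0.1, 0.2]]
A bed x 0.0621 y 0.1111 yaw 0.003
[ 0.6682  0.0458 -0.039 ] resid px [[-0.1, -0.2], [0.1, -0.2], [-0.1, 0.2], [0.0, 0.2]]
B bed x 0.0627 y 0.0338 yaw 0.007
[ 0.6653 -0.0262 -0.0465] resid px [[-0.3, -0.3], [0.2, -0.2], [-0.4, 0.2], [0.4, 0.3]]
C bed x 0.0632 y -0.0383 yaw 0.000
[ 0.6616 -0.0985 -0.0429] resid px [[-0.2, -0.1], [0.2, -0.0], [-0.0, 0.0], [0.0, 0.1]]
D bed x 0.0628 y -0.1107 yaw 0.004
```

play_rows --pt "0 0 -20 0 0 0 0" --pt "0 -40 0 0 0 0 0" --pt "0 -40 0 0 0 0 0" --pt "20 -40 0 0 0 0 0" --pt "40 -20 0 0 0 0 0" --pt "40 0 0 0 0 0 0" --pt "40 0 0 0 0 0 0" --pt "0 0 0 0 0 0 0"

```text
time: 51.25
position: [0.4468, -0.1362, 0.1702]
orientation: [-0.002, 0.658, 0.753, 0.001]
ft_force: [-0.3, -0.4, -0.4]
width: 0.502
```

```bash
python3 - <<'E'
from plan import *
go()
im,p=snap('top','t28.png');crop(im,160,135,505,345,2.3,'t28d.png')
im,p=snap('scene','s28.png')
E
```

```text
t 51.25 now [ 0.4468 -0.1362  0.1702] yaw 0.135 tilt [-0.001  0.005 -1.   ] w 0.502 F [-0.3 -0.4 -0.4] j7 0.59
```

View pics/s28.png

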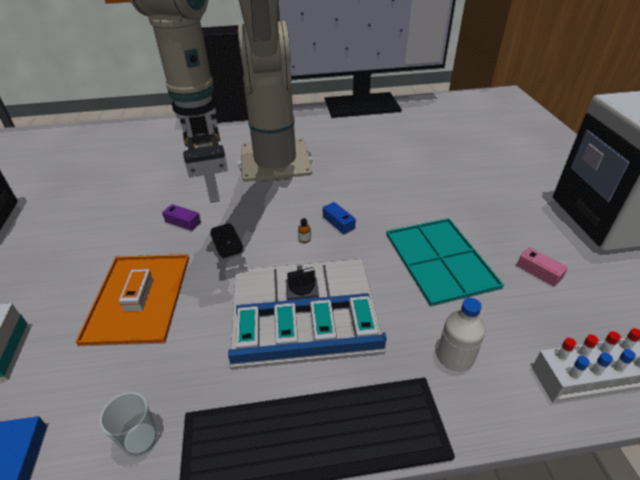

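View pics/t28d.png

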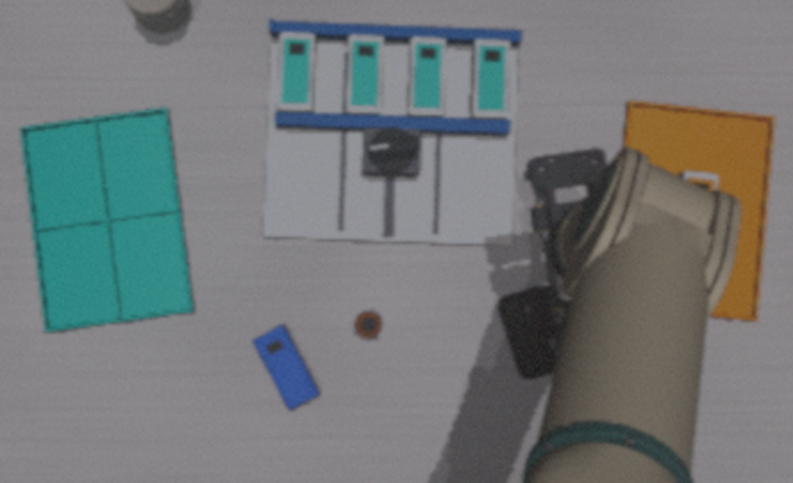

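All four sit at bed x 0.062–0.063, within 0.01 rad of square. The orange one is flat in its tray, and the bottle and mouse are where they were. Handing in.

```bash
python3 -c "
from station import workorder
print(workorder.job_done())"
```

```text
the job is handed in; nothing more can be done
None
```

I changed the batch and handed the job in at about 51 s of the 210 s allowed; no verdict was reported. I freed the knob, drew the bar back about 44 mm, and put the one orange cassette flat in the orange tray. All four teal cassettes then went on the bed; I pushed the bar up, turned the knob clockwise until tight, and let go.

**Last checks (top and scene pictures):**
- **Teal cassettes:** bed x is 0.062–0.063 m, y is about +0.111, +0.034, −0.038 and −0.111 m, and all are within 0.01 rad of square.
- **Bar and knob:** the bar edge is at its starting pixel. By the tool's angle and the white mark, the knob is back at its starting tight angle. I judged both from pictures and the tool pose, as the joint values can't be read.
- **Orange cassette and bystanders:** the cassette is near the middle of the orange tray, though the arm half hid it in the last top picture. The bottle and mouse had not visibly moved.

**What disagreed:**
- **Fingertips:** they sit about 28 mm behind the reported TCP, so my first grip on the knob closed on nothing. I corrected every height for that.
- **Leftmost cassette:** it shifted about 8 mm sideways after I pushed the bar up, probably the knock the task warned of. It was still clamped squarely when measured.

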